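Feed a sample carrier through the one-way gate of an analyser infeed

TASK

Load the sample carrier that holds four capped tubes into the analyser: draw the lane's bolt fully open, stand the carrier between the rails in front of the sprung gate and let go of it, then push it along the lane through the gate, under the clear shield, until it is wholly past and the gate has swung shut behind it. Then slide the bolt fully home across the lane again. Feed the carrier through the gate, never over it, do not bump the shield, and leave the other things where they are.

Things in the scene. Friction and masses are not known exactly. Their poses are not given: they have to be found in the camera images.
- lane: Fixed steel infeed lane. Origin: under the gate's middle, on the centre line, at bench height; x = feed direction (roughly to the robot's left), y = roughly towards the robot, z up. Deck top 12 mm above the bench, x -160 to 200 mm, 90 mm wide. Two rails 8 mm high, x -135 to 180 mm, leave a 34 mm channel (y -17 to 17). A white box 110 mm high closes the far end at x 205 mm: do not push that far.
- load_spot (a point): On the deck between the rails in front of bolt and gate, lane x -82, y 0 mm: where the carrier's underside centre may be set, its length along the lane.
- gate (a point): On the deck, middle of the gate (lane x 0). Gate posts 10 mm square stand at lane y +-34 mm, their tops 64 mm above the bench; the clear gap is 58 mm. The bolt crosses the lane at lane x -20 mm.
- shield: Fixed clear shield over the far part of the lane, 5 mm thick; same origin and axes as the lane: x 45 to 205 mm, y +-100 mm, underside 165 mm above the bench; two posts at x 185, y +-92 mm. Past the gate a hand can follow the carrier only with the tool leaning 30 to 45 degrees, fingers pointing ahead (lane +x) and down.
- shield_edge (a point): Middle of the lower edge of the shield's near side: lane x 45, y 0, z 165 mm.
- flap (a joint): Gate leaf, aluminium, 53 mm wide, 5 thick, 23 to 61 mm above the bench, on an upright hinge at the +y post (lane x 0, y 28 mm). Radians: 0 = shut, growing as it swings ahead (lane +x) to 1.45; cannot swing back past 0. A light spring (0.5 to 2 N at its edge) shuts it once clear: carrier centre at lane x 102 mm or more; 110 to 120 mm is a good place to stop pushing.
- flap_edge (a point): Middle height of the gate leaf's free edge; when shut at lane x 0, y -27, z 42 mm.
- bolt (a joint): Sliding bolt, in metres: 0 = home, its bar across the lane; 0.048 = fully open, drawn towards the robot (lane +y). Stays where it is left; about 2 N to slide. The bar, 10 mm square, runs 22 to 32 mm above the bench.
- bolt_knob (a point): In the bolt's black upright grip block, 10 mm below its top. Block 14 mm (lane x) by 16 mm (lane y), from 32 mm (top of the bar) to 62 mm above the bench. Bolt home: lane x -20, y 86, z 52 mm; open: y 134 mm. Take it from above, fingers on its lane -y and +y faces, tips above the bar.
- carrier: The carrier to load, loose: grey bar 100 mm long (its x), 24 mm wide (y), 42 mm high, with four short red-capped tubes in a row on top, 75 mm high over all; 0.13 to 0.25 kg. Origin: centre of its underside, z up. It may go in either way round. Grip it across its 24 mm width, high enough for the hand to clear the tubes (pads about 36 mm above its underside).
- empty_carrier: Bystander, loose: the same bar without any tubes, 42 mm high.
- short_carrier: Bystander, loose: bar only 60 mm long with two tubes, 75 mm high.
- rack_red: Bystander: empty block rack 134 x 110 x 50 mm. Origin: centre of its underside.
- loose_tube: Bystander: a capped tube lying on the bench, 84 mm long, 17 mm thick; origin at its closed end, cap towards its x.
- beaker: Bystander: glass beaker, 66 mm across, 85 mm high. Origin: centre of its underside.
Mind the look-alikes: they are no part of the job. Leave any orange or yellow look-alike of the carrier alone.

How it is judged:
By the outcome, as a careful person would: the job done as asked, in the order asked, and still so for the second after the job is handed in, with the robot touching nothing.
It also fails if it takes over 69 s, if anything falls off the work surface, if the arm or the gripper's body presses on something with over 40 N, if the wrist force passes 120 N, or if a joint passes its speed limit or range.

ROBOT

A 6-joint arm with a two-finger parallel gripper is mounted at the origin on the work surface. World frame = base frame: x ahead of the robot, y to its left, z up, the work surface at z = 0. Lengths are in m, angles in rad, forces in N, time in s.
With the tool pointing down it reaches from about 0.375 to 0.9 m from the base axis. Payload 3.1 kg.
Tool frame: the origin (TCP) lies between the finger pads; the fingertips stand 25 mm ahead of it and the grasp point (between the pads) lies 6 mm ahead of it; y points along the fingers, x is the direction in which the jaws open and shut, and the axes are right-handed (so a half turn about y gives the same grasp; the last joint's range is limited). The gripper opens to 87 mm and grips with 3 to 60 N. Pads are 19 mm wide; open, the fingers measure 117 mm over their backs; the gripper's body (75 mm by 190 mm) begins 51 mm behind the grasp point.
Start: joints at [1, 0.527, 1.433, -0, 1.181, -0.178], TCP at [0.239, 0.577, 0.248] pointing down, gripper open.
Joint ranges: [-3.08, 3.08], [-0.75, 2.2], [0.22, 2.44], [-1.43, 4.57], [0, 2.65], [-2.85, 2.85]. Speed limits (rad/s): [2.79, 2.79, 3.14, 3.14, 3.14, 3.14].

INTERFACE

Orientations are given as a unit quaternion [x, y, z, w].
In Python, from rig import robot gives the robot as it stands.
- The arm moves only by the tool carry_out, never from a script. Its argument "moves" is a list of rows, each a list of 7 numbers: the opening, from 0 (shut) to 1 (fully open), then the shift along the tool's x, y, z in cm, then the turn, a rotation vector about the tool's x, y, z in rad. In form: [[grip, x, y, z, rx, ry, rz], ...]. A call has 1 to 20 rows; each row is the pose to reach, as a shift and turn from the pose commanded when the call began, along the tool's axes at that moment; what a row does not reach only later rows make up. A row lasts 1/10 s, in which the tool goes at most 50 mm and 8.59 degrees, less where a joint would pass 70% of its speed; a pose out of reach is approached as far as the arm can. A call with a gripper value outside its range is refused whole. The fingers move at their own pace and stop on an object; "force" is the grip in N (left out, the last holds). Time passes only in rows, so rows that repeat a pose let the fingers close. It gives the time, the measured TCP pose, the force and the opening at its end, in the units of the state.
- robot.get_obs(): the state, without advancing time (a new reading comes with each control period).
- robot.camera(name): name is "scene" or "side" or "wrist"; returns the picture (400x640x3 uint8, red, green, blue); there is no depth.
- robot.camera_params(name): a dict with "fx", "fy", "cx", "cy" (pixels), "extrinsics" (4x4, takes a point from camera to world coordinates); the wrist camera has in their place "mount" (4x4, takes a point from camera to tool coordinates, whose origin is the TCP and whose axes are the tool frame's). Camera axes: x right, y down, z forward; pixel columns grow to the right and rows downward; lengths in m; the calibration is good to about 2 mm. A picture is of the moment at which its call begins: read the wrist's pose just before it. camera_params takes no time and is no camera call.
- robot.hand_in(): hands the job in, once; it reports no verdict.
The state is a dict: "time": time; "q": joint angles; "joint_velocities": joint speeds; "joint_torque": joint torques, N m; "position": TCP position; "tool_rot": TCP orientation; "ft_force": force on the tool from outside, world axes, zero at the start; "moment": the same for the moment, N m; "grip_width": finger opening in m.
Only numpy, scipy, OpenCV 4.12 (cv2) and the standard library are available. Lean on these libraries where they do the work, as an engineer would, in place of code of your own. Each camera call takes 0.05 s, during which the arm holds its last target.

## Working session

There is one attempt and no reset: what is moved stays moved. The work goes in short steps, Python scripts to look and compute and a tool call to move; the robot and the scene stay as the last step left them, time stands still between calls to the robot, and variables do not carry over. Pictures are saved under pics/ and viewed, and the job is handed in when it is done.

Besides the shell and the picture viewer there is one more tool, called after "Emit:" by a JSON object that holds its "fn" and its "kwargs", one argument or row to a line. carry_out: Moves the arm, as the interface text tells. Its arguments: {"type":"object","properties":{"moves":{"type":"array"},"force":{"type":"number"}},"required":["moves"]}

```bash
mkdir -p pics; ls
python3 - <<'E'
from rig import robot
import cv2,json
o=robot.get_obs();print(o)
for n in ["scene","side","wrist"]:
    cv2.imwrite(f"pics/{n}0.png",robot.camera(n)[:,:,::-1]);print(n,robot.camera_params(n))
E
```

```text
pics
{'time': 0.0, 'q': array([ 9.99531172e-01,  5.28484694e-01,  1.43391494e+00,  1.51882314e-05,
        1.18137822e+00, -1.78458716e-01]), 'joint_velocities': array([ 1.14216105e-03,  4.25636762e-04, -4.91954723e-04,  1.19636109e-03,
       -6.69086298e-05, -1.06853079e-03]), 'joint_torque': array([-7.49744977e-04, -4.40043426e+01, -1.76589775e+01,  6.31429651e-02,
        5.82912366e-02, -1.75760720e-04]), 'position': array([0.23880974, 0.57683886, 0.24655617]), 'tool_rot': array([ 0.58826346,  0.39210361, -0.39352436, -0.58765588]), 'ft_force': array([ 0.29791972, -0.23015112, -0.36714353]), 'moment': array([-0.0028971 ,  0.02368353, -0.00676271]), 'grip_width': 0.08656791315925817}
scene {'fx': 405.5966301229333, 'fy': 405.5966301229333, 'cx': 313.99547863758886, 'cy': 195.4801606857992, 'extrinsics': array([[ 0.808633  ,  0.36829304, -0.45877326,  1.06581038],
       [ 0.58798097, -0.53214208,  0.60918239, -0.69528866],
       [-0.01977493, -0.76235493, -0.64685695,  0.83719286],
       [ 0.        ,  0.        ,  0.        ,  1.        ]])}
side {'fx': 496.7551539208151, 'fy': 496.7551539208151, 'cx': 316.1354020314614, 'cy': 197.4872193991915, 'extrinsics': array([[ 0.75538266, -0.32829453,  0.56711528, -0.14432432],
       [-0.65488935, -0.4082454 ,  0.63596827, -0.81507347],
       [ 0.0227373 , -0.85179716, -0.52337809,  0.78934665],
       [ 0.        ,  0.        ,  0.        ,  1.        ]])}
wrist {'fx': 330.44977412996064, 'fy': 330.44977412996064, 'cx': 314.2887446271584, 'cy': 201.32063102988937, 'mount': array([[ 9.99999983e-01,  9.90234502e-05,  1.53116991e-04,
         4.08253677e-04],
       [-1.23618240e-04, -2.49139171e-01,  9.68467686e-01,
        -1.37421726e-01],
       [ 1.34048452e-04, -9.68467688e-01, -2.49139155e-01,
         6.76397603e-02],
       [ 0.00000000e+00,  0.00000000e+00,  0.00000000e+00,
         1.00000000e+00]])}
```

View pics/scene0.png

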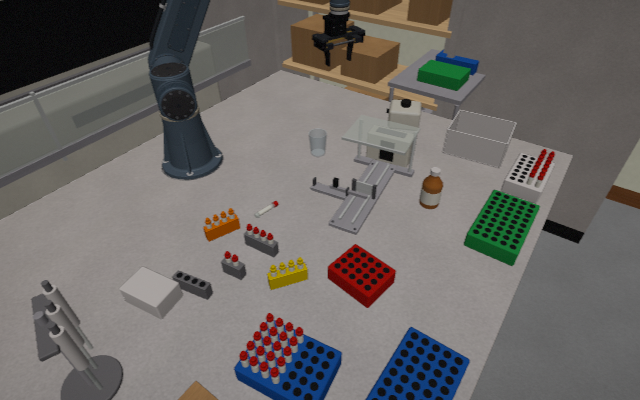

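View pics/side0.png

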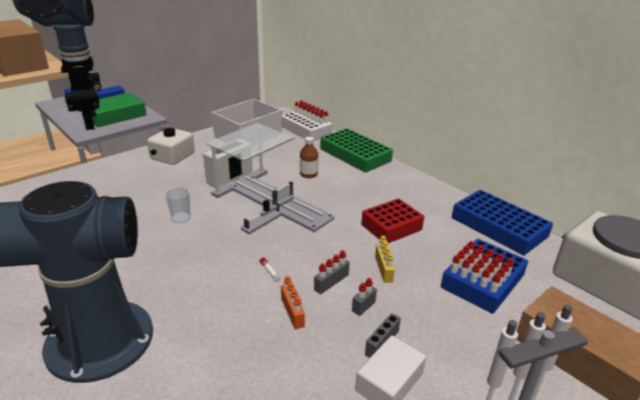

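View pics/wrist0.png

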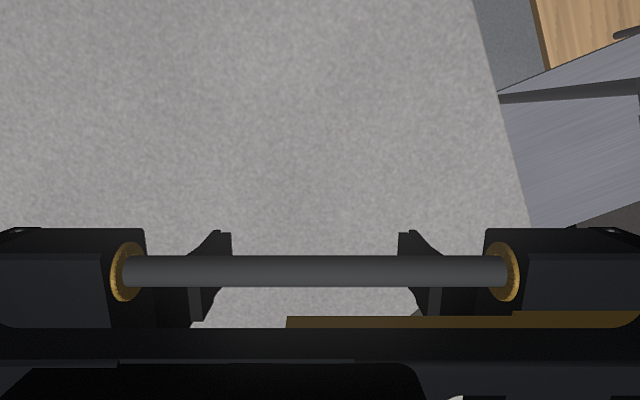

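The candidates are, in scene pixels:
- Grey bar with four red caps: (262,240)
- Grey bar with two caps, short: (233,264)
- Grey bar, empty: (192,283)
- Orange: (221,224)
- Yellow: (288,273)

I choose the one at (262,240), seen at (332,270) in the side view, and will check it in a close crop.

Run:
```python
import cv2
s=cv2.imread("pics/scene0.png");d=cv2.imread("pics/side0.png")
def crop(im,x0,y0,w,h,k,n): cv2.imwrite(n,cv2.resize(im[y0:y0+h,x0:x0+w],None,fx=k,fy=k,interpolation=cv2.INTER_CUBIC))
crop(s,300,115,130,125,5-0.2,"pics/c_scene_lane.png")
crop(d,200,120,140,120,5,"pics/c_side_lane.png")
crop(s,195,195,120,100,6,"pics/c_scene_car.png")
crop(d,255,225,150,100,5,"pics/c_side_car.png")
```

```text
(no output)
```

View pics/c_scene_lane.png

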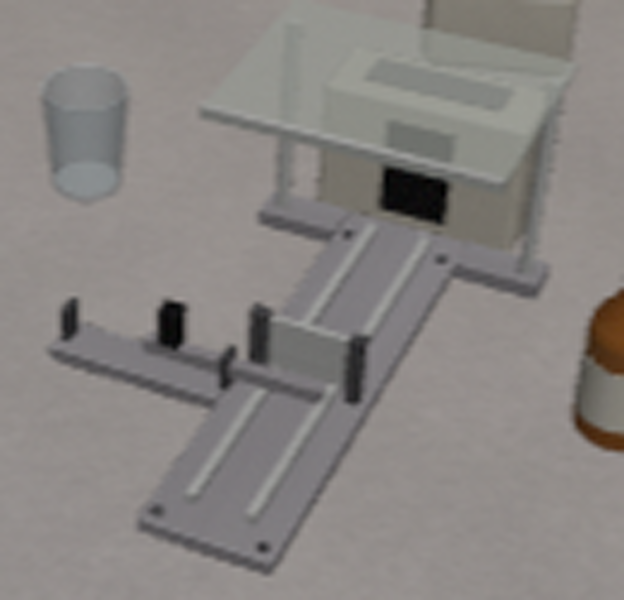

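View pics/c_side_lane.png

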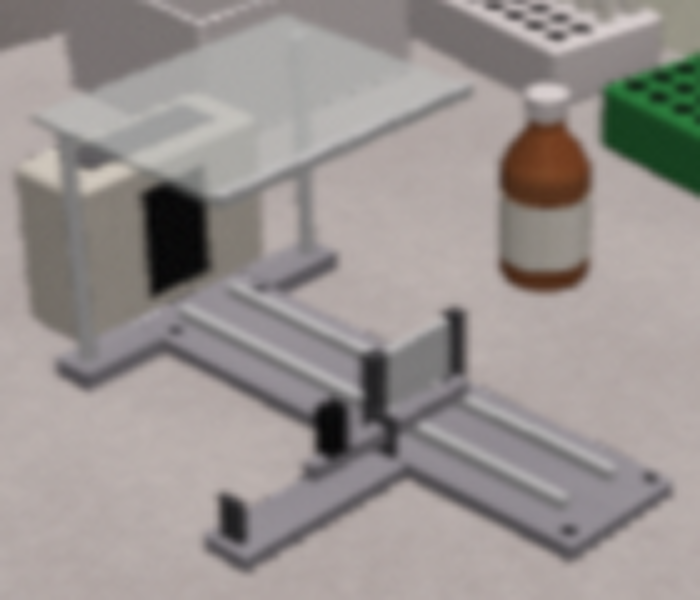

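View pics/c_scene_car.png

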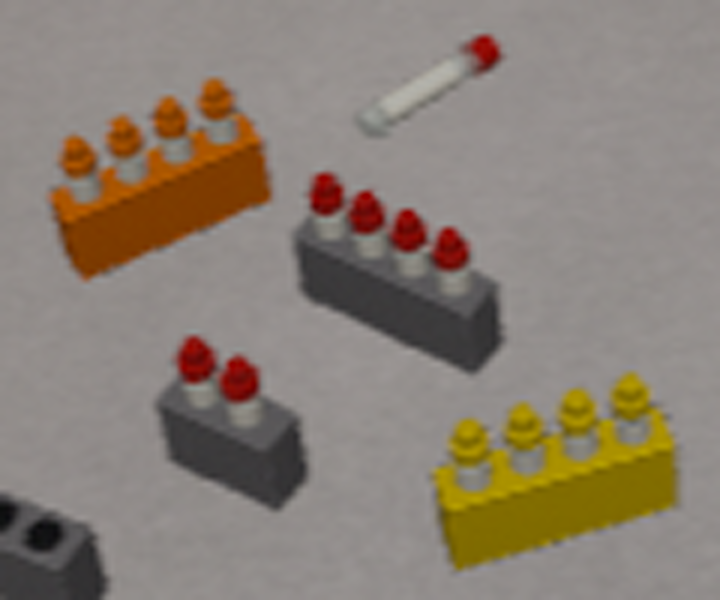

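View pics/c_side_car.png

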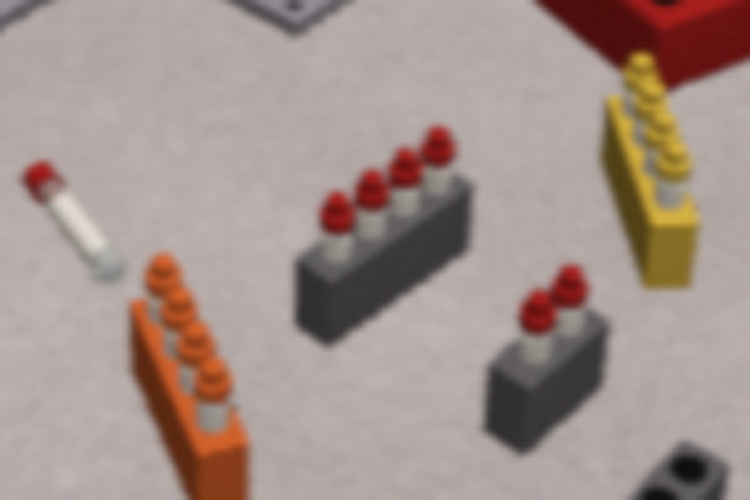

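The crop confirms it: a grey bar with four red caps. Next I fit the lane and carrier poses from points I read off both views.

```bash
cat > h.py <<'E'
import numpy as np
from scipy.spatial.transform import Rotation as R
from scipy.optimize import least_squares
from rig import robot
def proj(P,cam,E=None):
    E=cam["extrinsics"] if E is None else E
    p=(np.atleast_2d(P)-E[:3,3])@E[:3,:3]
    return np.c_[cam["fx"]*p[:,0]/p[:,2]+cam["cx"],cam["fy"]*p[:,1]/p[:,2]+cam["cy"]]
def w(pose,L):
    x,y,t=pose;L=np.atleast_2d(L)
    return np.c_[x+np.cos(t)*L[:,0]-np.sin(t)*L[:,1],y+np.sin(t)*L[:,0]+np.cos(t)*L[:,1],L[:,2]]
def uncrop(p,o,k): return (np.array(p)+.5)/k-.5+np.array(o)
def fit(obs,p0):
    # obs: list of (cam, E, L(mm), pix)
    def r(p): return np.concatenate([(proj(w(p,np.array(L)/1000),c,E)-px).ravel() for c,E,L,px in obs])
    s=least_squares(r,p0,loss="soft_l1");return s.x,r(s.x)
E
python3 - <<'E'
from h import *
S=robot.camera_params("scene");D=robot.camera_params("side")
L=[(-160,45,12),(-160,-45,12),(-20,86,62),(0,34,64),(0,-34,64),(45,100,165),(45,-100,165)]
a=uncrop([(138,520),(270,565),(172,303),(262,309),(358,338),(204,115),(504,184)],(300,115),4.8)
b=uncrop([(572,550),(670,487),(331,403),(374,352),(455,312),(222,198),(470,93)],(200,120),5)
L2=[L[0],L[1],*L[2:]]
for t0 in (0.5,1.5,2.5):
    x,r=fit([(S,None,L,a),(D,None,L2,b)],[.6,0.2,t0]);print("lane",x.round(4),abs(r).mean(),r.reshape(-1,2).round(1).tolist())
T=[(i,0,75) for i in (-33,-11,11,33)]
sc=uncrop([(325,175),(366,193),(407,212),(451,230)],(195,195),6)
sd=uncrop([(438,128),(405,150),(372,171),(338,194)],(255,225),5)
# bar corners: determine which with x toward +scene-right/near
B=[(-50,12,42),(50,12,42),(50,-12,42)]
for sg in (1,-1):
  for t0 in (-1,0,1,2):
    sB=uncrop([(297,232),(475,312),(498,288)],(195,195),6)
    Bs=[(-50,-12*1,42),(50,-12,42),(50,12,42)]
    dB=uncrop([(297,263),(330,288),(472,185)],(255,225),5)
    Bd=[(50,12,42),(50,-12,42),(-50,-12,42)]
    f=lambda X:[(x_,sg*y_,z_) for x_,y_,z_ in X]
    x,r=fit([(S,None,f(Bs),sB),(D,None,f(Bd),dB),(S,None,[(0,0,75)],sc.mean(0)[None]),(D,None,[(0,0,75)],sd.mean(0)[None])],[.5,-.1,t0]);print("car",sg,x.round(4),abs(r).mean(),r.reshape(-1,2).round(1).tolist())
E
```

```text
lane [0.6056 0.1738 1.7156] 0.6240387272340016 [[-0.3, -1.1], [0.6, -0.6], [0.7, 0.3], [-0.0, -0.4], [0.6, -0.3], [-0.5, -0.0], [0.2, 2.0], [-0.5, -0.1], [0.9, -1.1], [-0.0, 0.8], [-0.4, 0.8], [-0.2, 0.1], [-0.0, 2.8], [0.9, 1.0]]
lane [0.6056 0.1738 1.7156] 0.6240387280103751 [[-0.3, -1.1], [0.6, -0.6], [0.7, 0.3], [-0.0, -0.4], [0.6, -0.3], [-0.5, -0.0], [0.2, 2.0], [-0.5, -0.1], [0.9, -1.1], [-0.0, 0.8], [-0.4, 0.8], [-0.2, 0.1], [-0.0, 2.8], [0.9, 1.0]]
lane [0.6056 0.1738 1.7156] 0.6240387275194104 [[-0.3, -1.1], [0.6, -0.6], [0.7, 0.3], [-0.0, -0.4], [0.6, -0.3], [-0.5, -0.0], [0.2, 2.0], [-0.5, -0.1], [0.9, -1.1], [-0.0, 0.8], [-0.4, 0.8], [-0.2, 0.1], [-0.0, 2.8], [0.9, 1.0]]
car 1 [ 0.4847 -0.1697  0.1248] 9.434651944721226 [[-1.1, 0.3], [-0.2, -0.4], [0.9, -2.2], [27.0, -20.2], [28.2, -20.9], [-28.0, 20.1], [0.1, -0.0], [-0.3, 1.0]]
car 1 [ 0.4847 -0.1697  0.1248] 9.43465069853136 [[-1.1, 0.3], [-0.2, -0.4], [0.9, -2.2], [27.0, -20.2], [28.2, -20.9], [-28.0, 20.1], [0.1, -0.0], [-0.3, 1.0]]
car 1 [ 0.4812 -0.1728  1.4982] 8.237574665323255 [[4.2, 16.6], [1.1, -17.7], [-8.8,
[... 186 characters left out ...]
.6, -24.9], [-0.1, 18.3], [-1.6, 0.1], [-0.5, 2.3]]
car -1 [ 0.4917 -0.1746  1.4931] 8.73064991344516 [[0.3, 14.4], [-2.5, -19.6], [-0.2, -11.7], [12.0, -21.2], [-2.5, -22.7], [-4.4, 20.9], [0.8, 2.1], [3.4, 0.9]]
car -1 [ 0.4917 -0.1746  1.4931] 8.73065654093705 [[0.3, 14.4], [-2.5, -19.6], [-0.2, -11.7], [12.0, -21.2], [-2.5, -22.7], [-4.4, 20.9], [0.8, 2.1], [3.4, 0.9]]
car -1 [ 0.4917 -0.1746  1.4931] 8.73064580820564 [[0.3, 14.4], [-2.5, -19.6], [-0.2, -11.7], [12.0, -21.2], [-2.5, -22.7], [-4.4, 20.9], [0.8, 2.1], [3.4, 0.9]]
car -1 [ 0.4917 -0.1746  1.4932] 8.730687137999968 [[0.3, 14.4], [-2.5, -19.6], [-0.2, -11.7], [12.0, -21.2], [-2.5, -22.7], [-4.4, 20.9], [0.8, 2.1], [3.4, 0.9]]
```

Run:
```python
from h import *
S=robot.camera_params("scene");D=robot.camera_params("side")
sc=uncrop([(325,175),(366,193),(407,212),(451,230)],(195,195),6)
sd=uncrop([(438,128),(405,150),(372,171),(338,194)],(255,225),5)
sB=uncrop([(297,232),(475,312),(498,288),(305,295),(475,372),(500,340)],(195,195),6)
dB=uncrop([(297,263),(330,288),(472,185),(297,322),(330,345),(470,238)],(255,225),5)
Bs=[(-50,-12,42),(50,-12,42),(50,12,42),(-50,-12,0),(50,-12,0),(50,12,0)]
Bd=[(-50,12,42),(-50,-12,42),(50,-12,42),(-50,12,0),(-50,-12,0),(50,-12,0)]
x,r=fit([(S,None,Bs,sB),(D,None,Bd,dB),(S,None,[(0,0,75)],sc.mean(0)[None]),(D,None,[(0,0,75)],sd.mean(0)[None])],[.5,-.17,.12]);print("car",x.round(4),abs(r).mean(),r.reshape(-1,2).round(1).tolist())
o=robot.get_obs();print(R.from_quat(o["tool_rot"]).as_matrix().round(3))
```

```text
car [ 0.4858 -0.17    0.0977] 0.708644025743102 [[-0.7, 0.2], [-0.4, 0.2], [0.9, -1.6], [-0.0, 0.2], [1.0, 0.7], [1.8, 0.2], [-0.8, -0.8], [0.3, -0.8], [0.6, -0.1], [-1.1, 1.3], [-0.2, 1.7], [-0.0, 2.9], [0.3, 0.2], [0.1, 0.9]]
[[ 0.383 -0.001 -0.924]
 [ 0.924 -0.001  0.383]
 [-0.002 -1.     0.   ]]
```

```bash
cat >> h.py <<'E'
LANE=np.array([.6056,.1738,1.7156]); CAR=np.array([.4858,-.17,.0977])
def ray(cam,px,E=None):
    E=cam["extrinsics"] if E is None else E
    d=E[:3,:3]@np.array([(px[0]-cam["cx"])/cam["fx"],(px[1]-cam["cy"])/cam["fy"],1]);return E[:3,3],d
def atz(cam,px,z,E=None):
    o,d=ray(cam,px,E);return o+d*(z-o[2])/d[2]
def tolane(P,lane=None):
    lane=LANE if lane is None else lane
    c,s=np.cos(lane[2]),np.sin(lane[2]);d=np.asarray(P)[:2]-lane[:2];return np.r_[c*d[0]+s*d[1],-s*d[0]+c*d[1],P[2]]*1000
def Rtool(yaw,tilt=0):  # jaw x at yaw, tool down, then tilt about tool x
    x=np.array([np.cos(yaw),np.sin(yaw),0]);y=np.array([0,0,-1.]);z=np.cross(x,y)
    return R.from_matrix(np.c_[x,y,z])*R.from_rotvec([tilt,0,0])
def go(p,Rt,cmd=None):
    "delta (cm, rad) in tool axes from measured to target TCP"
    o=robot.get_obs();R0=R.from_quat(o["tool_rot"])
    d=R0.inv().apply(np.array(p)-o["position"])*100;rv=(R0.inv()*Rt).as_rotvec()
    print("t",o["time"],"d cm",d.round(2),"rv",rv.round(3), "ft",o["ft_force"].round(1),"grip",round(o["grip_width"]*1000,1),"q",o["q"].round(2));return d,rv
def state():
    o=robot.get_obs();t=R.from_quat(o["tool_rot"]).as_matrix()
    print("t",round(o["time"],2),"tcp lane",tolane(o["position"]).round(1),"grasp lane",tolane(o["position"]+.006*t[:,1]).round(1),"tip",tolane(o["position"]+.025*t[:,1]).round(1),"xyaw",np.arctan2(t[1,0],t[0,0]).round(3),"ft",o["ft_force"].round(1),"grip",round(o["grip_width"]*1000,1))
E
python3 - <<'E'
from h import *
S=robot.camera_params("scene");D=robot.camera_params("side")
a=uncrop([(229,350),(225,388),(70,303),(68,335),(325,393)],(300,115),4.8)
for p in a: print("sc",tolane(atz(S,p,.032)).round(),tolane(atz(S,p,.042)).round())
b=uncrop([(389,425),(232,495),(232,540)],(200,120),5)
for p in b: print("sd",tolane(atz(D,p,.032)).round(),tolane(atz(D,p,.042)).round())
# carrier neighbours in scene crop: short carrier top corner nearest
for p in uncrop([(297,415),(200,375),(270,200),(440,470)],(195,195),6): P=atz(S,p,.042);print("nb",P.round(3), "rel car",tolane(P,CAR).round())
Rk=Rtool(LANE[2]-np.pi/2)
print(w(LANE,[[-.02,.086,.0]]));go(np.r_[w(LANE,[[-.02,.086,.16]])[0]],Rk)
E
```

```text
sc [-13.  50.  32.] [-24.  45.  42.]
sc [-49.  37.  32.] [-60.  32.  42.]
sc [-15. 166.  32.] [-26. 160.  42.]
sc [-46. 152.  32.] [-57. 146.  42.]
sc [-26. -22.  32.] [-37. -26.  42.]
sd [-23.  44.  32.] [-34.  55.  42.]
sd [-10. 152.  32.] [-21. 162.  42.]
sd [-42. 181.  32.] [-52. 190.  42.]
nb [ 0.513 -0.264  0.042] rel car [ 18. -97.  42.]
nb [ 0.464 -0.272  0.042] rel car [ -32. -100.   42.]
nb [ 0.413 -0.177  0.042] rel car [-73.  -0.  42.]
nb [ 0.582 -0.252  0.042] rel car [ 88. -91.  42.]
[[0.52338602 0.14159967 0.        ]]
t 0.15 d cm [-29.32   8.72 -42.95] rv [ 1.000e-03  1.033e+00 -2.000e-03] ft [0.9 0.1 0.3] grip 86.8 q [ 1.    0.53  1.43 -0.    1.18 -0.18]
```

Emit:
{"fn": "carry_out", "kwargs": {
  "moves": [
    [0.46,-29.3,0,-43,0,1.033,0],
    [0.46,-29.3,0,-43,0,1.033,0],
    [0.46,-29.3,0,-43,0,1.033,0],
    [0.46,-29.3,0,-43,0,1.033,0],
    [0.46,-29.3,0,-43,0,1.033,0],
    [0.46,-29.3,0,-43,0,1.033,0],
    [0.46,-29.3,0,-43,0,1.033,0],
    [0.46,-29.3,0,-43,0,1.033,0],
    [0.46,-29.3,0,-43,0,1.033,0],
    [0.46,-29.3,0,-43,0,1.033,0],
    [0.46,-29.3,0,-43,0,1.033,0],
    [0.46,-29.3,0,-43,0,1.033,0],
    [0.46,-29.3,0,-43,0,1.033,0],
    [0.46,-29.3,0,-43,0,1.033,0],
    [0.46,-29.3,0,-43,0,1.033,0]
  ],
  "force": 25
}}

```text
time: 1.65
position: [0.5233, 0.1434, 0.2475]
tool_rot: [-0.705, -0.052, 0.052, 0.705]
ft_force: [-0.0, 0.5, -0.2]
grip_width: 0.0403
```

Run:
```python
from h import *
import cv2
state()
go(w(LANE,[[-.02,.086,.068]])[0],Rtool(LANE[2]-np.pi/2))
cv2.imwrite("pics/w1.png",robot.camera("wrist")[:,:,::-1])
```

```text
t 1.65 tcp lane [-18.2  85.8 247.5] grasp lane [-18.2  85.8 241.5] tip [-18.2  85.8 222.5] xyaw 0.147 ft [-0.   0.5 -0.2] grip 40.3
t 1.65 d cm [-1.000e-02  1.795e+01 -1.800e-01] rv [-0.     0.002 -0.001] ft [-0.   0.5 -0.2] grip 40.3 q [ 0.06  0.42  1.64  0.    1.09 -0.09]
```

View pics/w1.png

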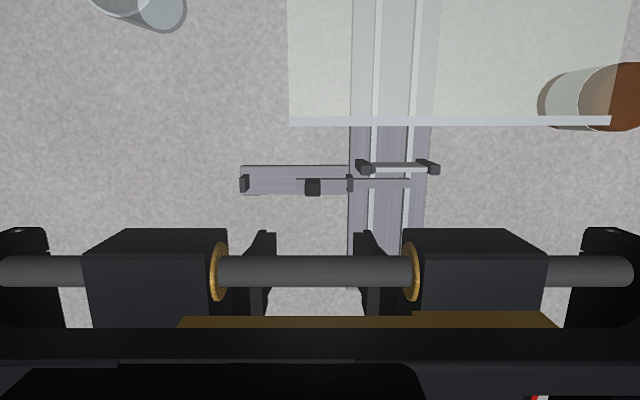

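Run:
```python
from h import *
import cv2
im=cv2.imread("pics/w1.png")
cv2.imwrite("pics/w1c.png",cv2.resize(im[105:230,230:450],None,fx=3.6,fy=3.6,interpolation=cv2.INTER_CUBIC))
o=robot.get_obs();W=robot.camera_params("wrist")
T=np.eye(4);T[:3,:3]=R.from_quat(o["tool_rot"]).as_matrix();T[:3,3]=o["position"];E=T@W["mount"]
np.save("E1.npy",E)
L=np.array([(-20,86,62),(0,34,64),(0,-34,64),(45,100,165),(45,-100,165),(-20,79,62),(-135,17,20)])/1000.
print(((proj(w(LANE,L),W,E)-[230,105]+.5)*3.6-.5).round(1).tolist())
```

```text
[[302.6, 301.7], [494.1, 231.7], [744.2, 232.3], [224.5, 69.1], [1334.6, 71.9], [327.8, 301.8], [507.6, 610.8]]
```

View pics/w1c.png

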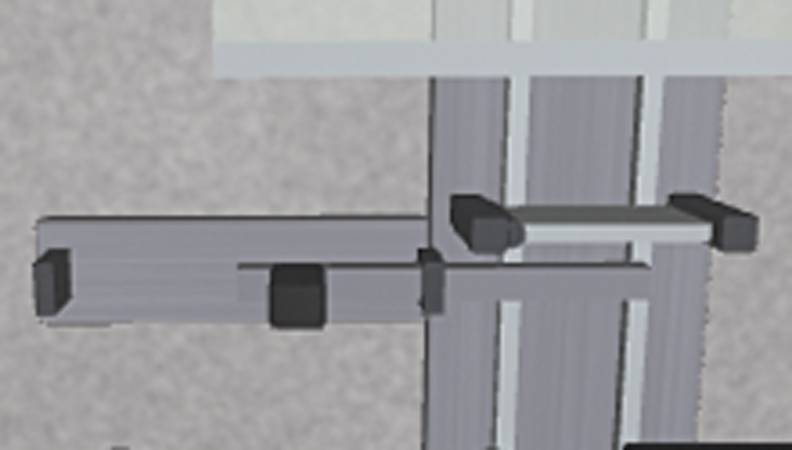

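Run:
```python
from h import *
S=robot.camera_params("scene");D=robot.camera_params("side");W=robot.camera_params("wrist");E=np.load("E1.npy")
L=[(-160,45,12),(-160,-45,12),(-20,86,62),(0,34,64),(0,-34,64),(45,100,165),(45,-100,165)]
a=uncrop([(138,520),(270,565),(172,303),(262,309),(358,338),(204,115),(504,184)],(300,115),4.8)
b=uncrop([(572,550),(670,487),(331,403),(374,352),(455,312),(222,198),(470,93)],(200,120),5)
Lw=[(-20,86,62),(0,34,64),(0,-34,64),(45,100,165)]
c=uncrop([(298,300),(492,234),(740,233),(214,76)],(230,105),3.6)
x,r=fit([(S,None,L,a),(D,None,L,b),(W,E,Lw,c)],LANE);print(x,r[-8:].round(1))
x2,r=fit([(W,E,Lw,c)],LANE);print(x2,r.round(1))
go(w(x,[[-.02,.086,.068]])[0],Rtool(x[2]-np.pi/2))
go(w(x2,[[-.02,.086,.068]])[0],Rtool(x2[2]-np.pi/2))
```

```text
[0.60453331 0.1733833  1.72251386] [ 0.3  1.3 -0.6 -0.1  0.  -0.2  0.7 -0.4]
[0.60436318 0.17338322 1.72333584] [ 0.1  1.4 -0.8 -0.1 -0.1 -0.2  0.4 -0.3]
t 1.7 d cm [-0.12 17.96 -0.26] rv [-0.    -0.005 -0.   ] ft [0.  0.8 0.2] grip 40.4 q [ 0.06  0.42  1.64  0.    1.09 -0.09]
t 1.7 d cm [-0.14 17.96 -0.26] rv [-0.    -0.005 -0.   ] ft [0.  0.8 0.2] grip 40.4 q [ 0.06  0.42  1.64  0.    1.09 -0.09]
```

```bash
sed -i 's/^LANE=np.array(\[.*\]); CAR/LANE=np.array([.6045,.1734,1.7227]); CAR/' h.py; grep LANE= h.py
```

```text
LANE=np.array([.6045,.1734,1.7227]); CAR=np.array([.4858,-.17,.0977])
```

Emit:
{"fn": "carry_out", "kwargs": {
  "moves": [
    [0.46,-0.13,5,-0.26,0,-0.005,0],
    [0.46,-0.13,9,-0.26,0,-0.005,0],
    [0.46,-0.13,12,-0.26,0,-0.005,0],
    [0.46,-0.13,14.5,-0.26,0,-0.005,0],
    [0.46,-0.13,16.5,-0.26,0,-0.005,0],
    [0.46,-0.13,17.5,-0.26,0,-0.005,0],
    [0.46,-0.13,17.95,-0.26,0,-0.005,0],
    [0.46,-0.13,17.95,-0.26,0,-0.005,0],
    [0.46,-0.13,17.95,-0.26,0,-0.005,0]
  ]
}}

```text
time: 2.6
position: [0.524, 0.1396, 0.069]
tool_rot: [0.705, 0.054, -0.052, -0.705]
ft_force: [0.4, -0.4, 0.6]
grip_width: 0.0401
```

Run:
```python
from h import *
import cv2
state()
im=robot.camera("side")[:,:,::-1]
cv2.imwrite("pics/s2.png",cv2.resize(im[130:250,200:340],None,fx=5,fy=5,interpolation=cv2.INTER_CUBIC))
```

```text
t 2.6 tcp lane [-21.2  84.6  69. ] grasp lane [-21.2  84.6  63. ] tip [-21.2  84.6  44. ] xyaw 0.15 ft [ 0.4 -0.4  0.6] grip 40.1
```

View pics/s2.png

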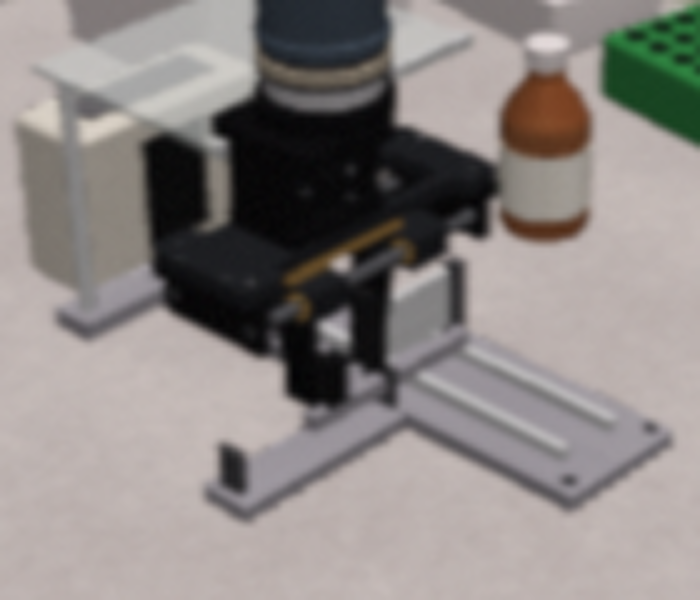

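The fingers stand on either side of the knob. I'll close on it.

Emit:
{"fn": "carry_out", "kwargs": {
  "moves": [
    [0.1,-0.1,0,0,0,0,0],
    [0.1,-0.1,0,0,0,0,0],
    [0.1,-0.1,0,0,0,0,0],
    [0.1,-0.1,0,0,0,0,0],
    [0.1,-0.1,0,0,0,0,0]
  ]
}}

```text
time: 3.15
position: [0.5221, 0.1391, 0.0683]
tool_rot: [0.705, 0.053, -0.053, -0.705]
ft_force: [-1.3, -0.2, 3.2]
grip_width: 0.0159
```

Run:
```python
from h import *
state(); go(w(LANE,[[-.0205,.134,.069]])[0],Rtool(LANE[2]-np.pi/2))
```

```text
t 3.15 tcp lane [-21.4  86.7  68.3] grasp lane [-21.4  86.7  62.3] tip [-21.4  86.7  43.3] xyaw 0.15 ft [-1.3 -0.2  3.2] grip 15.9
t 3.15 d cm [-4.73 -0.07  0.08] rv [ 0.    -0.002 -0.001] ft [-1.3 -0.2  3.2] grip 15.9 q [ 0.05  0.69  1.78 -0.    0.67 -0.1 ]
```

Emit:
{"fn": "carry_out", "kwargs": {
  "moves": [
    [0.1,-0.5,0,0,0,0,0],
    [0.1,-1.2,0,0,0,0,0],
    [0.1,-2,0,0,0,0,0],
    [0.1,-2.8,0,0,0,0,0],
    [0.1,-3.6,0,0,0,0,0],
    [0.1,-4.2,0,0,0,0,0],
    [0.1,-4.6,0,0,0,0,0],
    [0.1,-4.9,0,0,0,0,0],
    [0.1,-4.95,0,0,0,0,0],
    [0.1,-4.95,0,0,0,0,0]
  ]
}}

```text
time: 4.15
position: [0.4746, 0.1319, 0.0683]
tool_rot: [-0.705, -0.054, 0.052, 0.705]
ft_force: [3.9, 0.8, 2.5]
grip_width: 0.0156
```

Run:
```python
from h import *
state()
```

```text
t 4.15 tcp lane [-21.4 134.7  68.3] grasp lane [-21.4 134.7  62.3] tip [-21.4 134.7  43.3] xyaw 0.15 ft [3.9 0.8 2.5] grip 15.6
```

Emit:
{"fn": "carry_out", "kwargs": {
  "moves": [
    [0.1,-0.2,0,0,0,0,0],
    [0.1,-0.3,0,0,0,0,0],
    [0.1,-0.3,0,0,0,0,0]
  ]
}}

```text
time: 4.45
position: [0.4744, 0.1319, 0.0683]
tool_rot: [-0.705, -0.056, 0.05, 0.705]
ft_force: [8.5, 3.7, -2.0]
grip_width: 0.0159
```

Run:
```python
from h import *
state()
```

```text
t 4.45 tcp lane [-21.4 134.9  68.3] grasp lane [-21.4 134.9  62.3] tip [-21.4 134.7  43.3] xyaw 0.149 ft [ 8.5  3.7 -2. ] grip 15.9
```

Emit:
{"fn": "carry_out", "kwargs": {
  "moves": [
    [0.1,0.35,0,0,0,0,0],
    [0.27,0.35,0,0,0,0,0],
    [0.27,0.35,0,0,0,0,0],
    [0.27,0.35,-1.5,0,0,0,0],
    [0.27,0.35,-4,0,0,0,0],
    [0.5,0.35,-8,0,0,0,0],
    [0.5,0.35,-13,0,0,0,0],
    [0.5,0.35,-13,0,0,0,0]
  ]
}}

```text
time: 5.25
position: [0.4757, 0.1321, 0.2026]
tool_rot: [0.705, 0.056, -0.05, -0.705]
ft_force: [0.7, -0.3, 0.6]
grip_width: 0.0389
```

Run:
```python
from h import *
state(); go(w(CAR,[[0,0,.2]])[0],Rtool(CAR[2]-np.pi/2))
```

```text
t 5.25 tcp lane [-21.3 133.5 202.6] grasp lane [-21.3 133.5 196.6] tip [-21.3 133.3 177.6] xyaw 0.15 ft [ 0.7 -0.3  0.6] grip 38.9
t 5.25 d cm [ -3.53   0.26 -30.02] rv [-0.006  1.623  0.007] ft [ 0.7 -0.3  0.6] grip 38.9 q [ 0.04  0.42  1.81 -0.    0.91 -0.11]
```

Emit:
{"fn": "carry_out", "kwargs": {
  "moves": [
    [0.57,-3.5,0.2,-30,0,1.623,0],
    [0.57,-3.5,0.2,-30,0,1.623,0],
    [0.57,-3.5,0.2,-30,0,1.623,0],
    [0.57,-3.5,0.2,-30,0,1.623,0],
    [0.57,-3.5,0.2,-30,0,1.623,0],
    [0.57,-3.5,0.2,-30,0,1.623,0],
    [0.57,-3.5,0.2,-30,0,1.623,0],
    [0.57,-10.5,0.2,-30,0,1.623,0],
    [0.57,-10.5,0.2,-30,0,1.623,0],
    [0.57,-10.5,0.2,-30,0,1.623,0],
    [0.57,-10.5,0.2,-30,0,1.623,0],
    [0.57,-10.5,0.2,-30,0,1.623,0],
    [0.57,-10.5,0.2,-30,0,1.623,0],
    [0.57,-10.5,0.2,-30,0,1.623,0]
  ]
}}

```text
time: 6.65
position: [0.4144, -0.1799, 0.1955]
tool_rot: [0.524, -0.475, 0.474, -0.524]
ft_force: [-0.9, 0.1, -0.0]
grip_width: 0.0495
```

Run:
```python
from h import *
import cv2
state()
o=robot.get_obs();W=robot.camera_params("wrist")
T=np.eye(4);T[:3,:3]=R.from_quat(o["tool_rot"]).as_matrix();T[:3,3]=o["position"];E=T@W["mount"];np.save("E2.npy",E)
im=robot.camera("wrist")[:,:,::-1];cv2.imwrite("pics/w2.png",im)
print(proj(w(CAR,np.array([(-50,-12,42),(50,-12,42),(50,12,42),(-50,12,42),(0,0,75)])/1000),W,E).round(1).tolist())
go(w(CAR,[[0,0,.2]])[0],Rtool(CAR[2]-np.pi/2))
```

```text
t 6.65 tcp lane [-320.5  241.3  195.5] grasp lane [-320.5  241.3  189.5] tip [-320.4  241.4  170.5] xyaw -1.471 ft [-0.9  0.1 -0. ] grip 49.5
[[325.2, 169.8], [326.5, 47.5], [296.9, 47.4], [298.2, 169.7], [311.3, 110.7]]
t 6.7 d cm [-0.29 -0.44  7.18] rv [ 0.001  0.002 -0.001] ft [ 0.  -0.1  0.2] grip 49.6 q [-0.66  0.38  1.91 -0.    0.85  0.81]
```

View pics/w2.png

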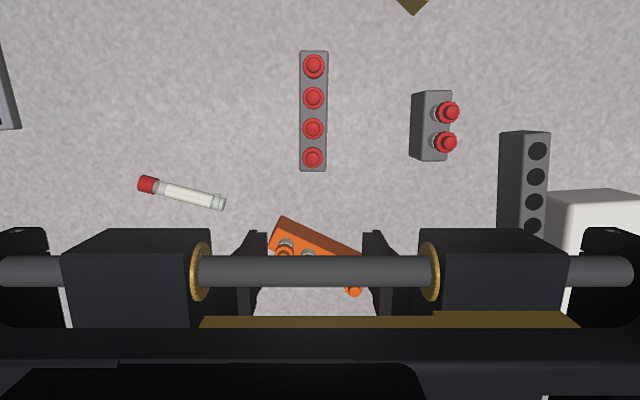

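Run:
```python
from h import *
import cv2
im=cv2.imread("pics/w2.png")
cv2.imwrite("pics/w2c.png",cv2.resize(im[40:185,270:360],None,fx=4,fy=4,interpolation=cv2.INTER_CUBIC))
W=robot.camera_params("wrist");E=np.load("E2.npy")
L=[(50,12,42),(50,-12,42),(-50,-12,42),(-50,12,42)]
x,r=fit([(W,E,L,np.array([(300,51),(328,51),(327,171),(300,171)]))],CAR);print(x,r.round(1))
```

```text
[ 0.4838994  -0.17192626  0.09548546] [-0.8 -0.8  0.8 -0.7  0.   1.1 -0.   1. ]
```

View pics/w2c.png

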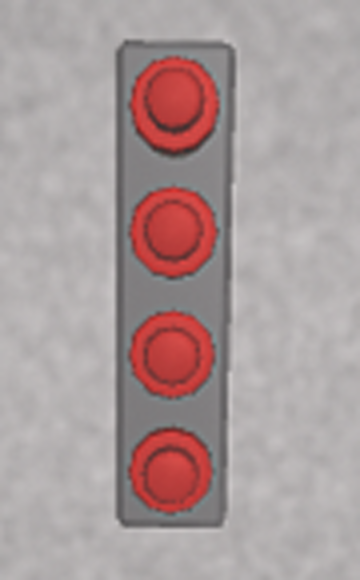

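```bash
sed -i 's/CAR=np.array(.*$/CAR=np.array([.4839,-.1719,.0955])/' h.py
python3 - <<'E'
from h import *
go(w(CAR,[[0,0,.043]])[0],Rtool(CAR[2]-np.pi/2))
E
```

```text
t 6.7 d cm [-0.11 15.26  6.99] rv [ 0.001  0.004 -0.001] ft [ 0.  -0.1  0.2] grip 49.6 q [-0.66  0.38  1.91 -0.    0.85  0.81]
```

Emit:
{"fn": "carry_out", "kwargs": {
  "moves": [
    [0.57,-0.1,0,4,0,0.004,0],
    [0.57,-0.1,0.5,7,0,0.004,0],
    [0.57,-0.1,4,7,0,0.004,0],
    [0.57,-0.1,8,7,0,0.004,0],
    [0.57,-0.1,11,7,0,0.004,0],
    [0.57,-0.1,13.5,7,0,0.004,0],
    [0.57,-0.1,14.8,7,0,0.004,0],
    [0.57,-0.1,15.2,7,0,0.004,0],
    [0.57,-0.1,15.25,7,0,0.004,0],
    [0.57,-0.1,15.25,7,0,0.004,0]
  ]
}}

```text
time: 7.7
position: [0.4852, -0.173, 0.0445]
tool_rot: [-0.523, 0.475, -0.477, 0.523]
ft_force: [0.0, 0.2, -0.4]
grip_width: 0.0493
```

Run:
```python
from h import *
go(w(CAR,[[0,0,.043]])[0],Rtool(CAR[2]-np.pi/2))
```

```text
t 7.7 d cm [-0.12  0.15 -0.12] rv [-0.002 -0.001  0.001] ft [ 0.   0.2 -0.4] grip 49.3 q [-0.56  0.72  1.85 -0.    0.57  0.92]
```

Emit:
{"fn": "carry_out", "kwargs": {
  "moves": [
    [0.57,-0.1,0.1,-0.1,0,0,0],
    [0.1,-0.1,0.1,-0.1,0,0,0],
    [0.1,-0.1,0.1,-0.1,0,0,0],
    [0.1,-0.1,0.1,-0.1,0,0,0],
    [0.1,-0.1,0.1,-0.1,0,0,0],
    [0.1,-0.1,0.1,-0.1,0,0,0],
    [0.1,-0.1,-1,-0.1,0,0,0],
    [0.1,-0.1,-4,-0.1,0,0,0],
    [0.1,-0.1,-8,-0.1,0,0,0],
    [0.1,-0.1,-12,-0.1,0,0,0],
    [0.1,-0.1,-12,-0.1,0,0,0]
  ],
  "force": 30
}}

```text
time: 8.8
position: [0.4863, -0.1734, 0.1687]
tool_rot: [-0.522, 0.472, -0.48, 0.524]
ft_force: [0.3, 0.4, -1.5]
grip_width: 0.0238
```

Run:
```python
from h import *
state(); go(w(LANE,[[-.082,0.0005,.165]])[0],Rtool(LANE[2]-np.pi/2))
```

```text
t 8.8 tcp lane [-324.9  169.3  168.7] grasp lane [-324.9  169.2  162.7] tip [-325.1  169.1  143.7] xyaw -1.477 ft [ 0.3  0.4 -1.5] grip 23.8
t 8.8 d cm [-25.23   0.34  15.44] rv [-1.000e-03 -1.629e+00  1.300e-02] ft [ 0.3  0.4 -1.5] grip 23.8 q [-0.56  0.49  1.79  0.    0.85  0.92]
```

Emit:
{"fn": "carry_out", "kwargs": {
  "moves": [
    [0.1,-3,0,2,0,-0.13,0],
    [0.1,-6,0,4,0,-0.27,0],
    [0.1,-9,0,6,0,-0.41,0],
    [0.1,-12,0,8,0,-0.55,0],
    [0.1,-15,0,10,0,-0.69,0],
    [0.1,-18,0,12,0,-0.83,0],
    [0.1,-21,0,13,0,-0.97,0],
    [0.1,-23,0,14,0,-1.11,0],
    [0.1,-24.5,0,15,0,-1.25,0],
    [0.1,-25.2,0,15.4,0,-1.39,0],
    [0.1,-25.2,0,15.4,0,-1.53,0],
    [0.1,-25.2,0,15.4,0,-1.6,0.006],
    [0.1,-25.2,0,15.4,0,-1.629,0.013],
    [0.1,-25.2,0,15.4,0,-1.629,0.013],
    [0.1,-25.2,0,15.4,0,-1.629,0.013],
    [0.1,-25.2,0,15.4,0,-1.629,0.013]
  ]
}}

```text
time: 10.4
position: [0.6127, 0.0936, 0.1631]
tool_rot: [-0.702, -0.05, 0.057, 0.708]
ft_force: [-0.1, -0.3, -1.6]
grip_width: 0.0239
```

Run:
```python
from h import *
import cv2
state(); go(w(LANE,[[-.082,0.0005,.056]])[0],Rtool(LANE[2]-np.pi/2))
o=robot.get_obs();W=robot.camera_params("wrist")
T=np.eye(4);T[:3,:3]=R.from_quat(o["tool_rot"]).as_matrix();T[:3,3]=o["position"];E=T@W["mount"];np.save("E3.npy",E)
a=robot.camera("wrist")[:,:,::-1]
b=robot.camera("scene")[:,:,::-1][100:250,290:440];b=cv2.resize(b,None,fx=4,fy=4,interpolation=cv2.INTER_CUBIC)
cv2.imwrite("pics/w3.png",a);cv2.imwrite("pics/s3.png",b)
print(proj(w(LANE,np.array([(0,34,64),(0,-34,64)])/1000),W,E).round(1).tolist())
```

```text
t 10.4 tcp lane [-80.2   4.  163.1] grasp lane [-80.1   4.  157.1] tip [-79.9   4.2 138.1] xyaw 0.152 ft [-0.1 -0.3 -1.6] grip 23.9
t 10.4 d cm [ 0.44 10.7  -0.28] rv [-0.009 -0.    -0.009] ft [-0.1 -0.3 -1.6] grip 23.9 q [-0.03  0.63  1.52  0.01  1.01 -0.19]
[[271.4, 99.5], [370.4, 99.4]]
```

View pics/w3.png

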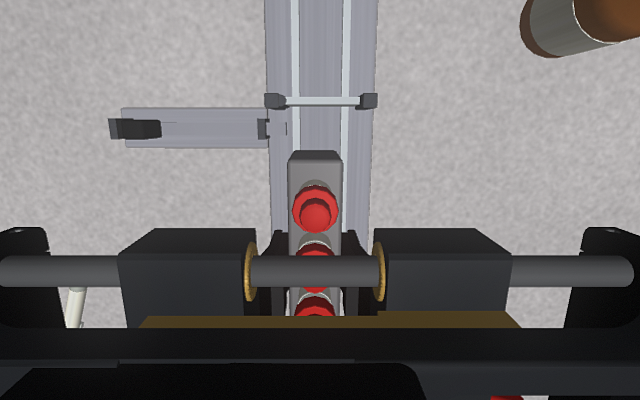

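View pics/s3.png

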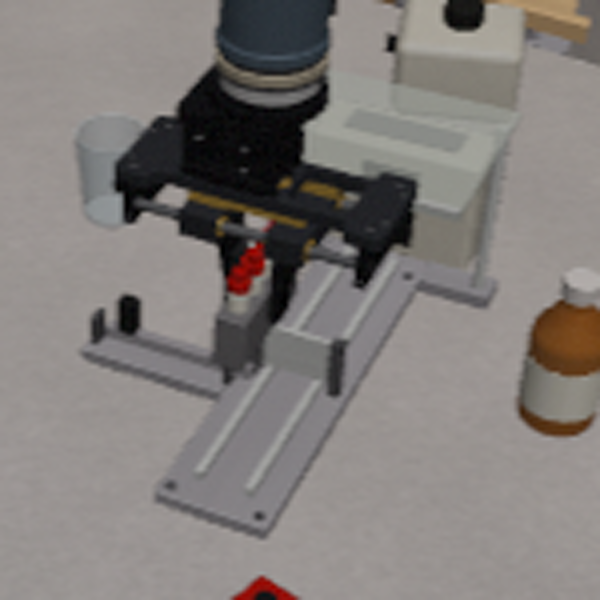

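Emit:
{"fn": "carry_out", "kwargs": {
  "moves": [
    [0.1,0.44,0,-0.28,-0.009,0,-0.009],
    [0.1,0.44,3,-0.28,-0.009,0,-0.009],
    [0.1,0.44,5.5,-0.28,-0.009,0,-0.009],
    [0.1,0.44,7,-0.28,-0.009,0,-0.009],
    [0.1,0.44,7.5,-0.28,-0.009,0,-0.009],
    [0.1,0.44,7.5,-0.28,-0.009,0,-0.009]
  ]
}}

```text
time: 11.1
position: [0.6172, 0.092, 0.088]
tool_rot: [0.705, 0.054, -0.054, -0.705]
ft_force: [0.0, 0.3, -1.9]
grip_width: 0.0237
```

Run:
```python
from h import *
import cv2
state(); go(w(LANE,[[-.082,0.0005,.056]])[0],Rtool(LANE[2]-np.pi/2))
a=robot.camera("wrist")[:,:,::-1]
b=robot.camera("scene")[:,:,::-1][130:250,310:430];b=cv2.resize(b,None,fx=5,fy=5,interpolation=cv2.INTER_CUBIC)
cv2.imwrite("pics/w4.png",a);cv2.imwrite("pics/s4.png",b)
```

```text
t 11.1 tcp lane [-82.4  -0.3  88. ] grasp lane [-82.4  -0.3  82. ] tip [-82.4  -0.3  63. ] xyaw 0.152 ft [ 0.   0.3 -1.9] grip 23.7
t 11.1 d cm [-0.08  3.2   0.04] rv [0.001 0.    0.   ] ft [ 0.   0.3 -1.9] grip 23.7 q [-0.03  0.73  1.55 -0.    0.86 -0.18]
```

View pics/w4.png

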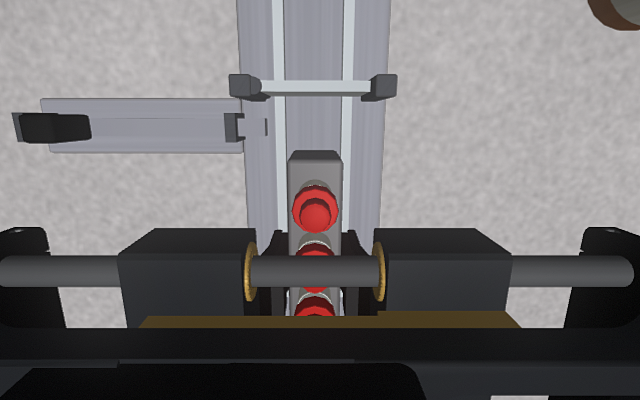

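View pics/s4.png

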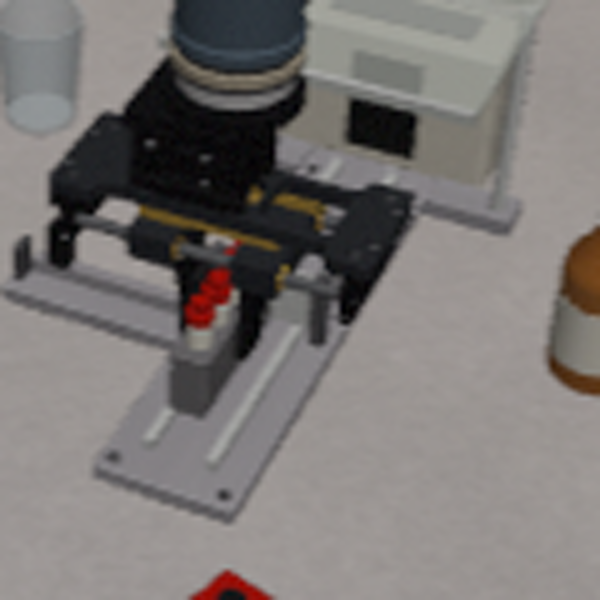

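Emit:
{"fn": "carry_out", "kwargs": {
  "moves": [
    [0.1,-0.05,1,0,0,0,0],
    [0.1,-0.05,2,0,0,0,0],
    [0.1,-0.05,2.6,0,0,0,0],
    [0.1,-0.05,3,0,0,0,0],
    [0.1,-0.05,3.1,0,0,0,0],
    [0.1,-0.05,3.1,0,0,0,0]
  ]
}}

```text
time: 11.8
position: [0.6167, 0.092, 0.0572]
tool_rot: [0.705, 0.054, -0.053, -0.705]
ft_force: [-0.2, 0.7, -2.6]
grip_width: 0.0237
```

Run:
```python
from h import *
import cv2
state()
b=robot.camera("scene")[:,:,::-1][130:250,310:430];b=cv2.resize(b,None,fx=5,fy=5,interpolation=cv2.INTER_CUBIC)
c=robot.camera("side")[:,:,::-1][130:250,210:350];c=cv2.resize(c,None,fx=5,fy=5,interpolation=cv2.INTER_CUBIC)
cv2.imwrite("pics/s5.png",b);cv2.imwrite("pics/d5.png",c)
```

```text
t 11.8 tcp lane [-82.4   0.2  57.2] grasp lane [-82.4   0.2  51.2] tip [-82.4   0.2  32.2] xyaw 0.152 ft [-0.2  0.7 -2.6] grip 23.7
```

View pics/s5.png

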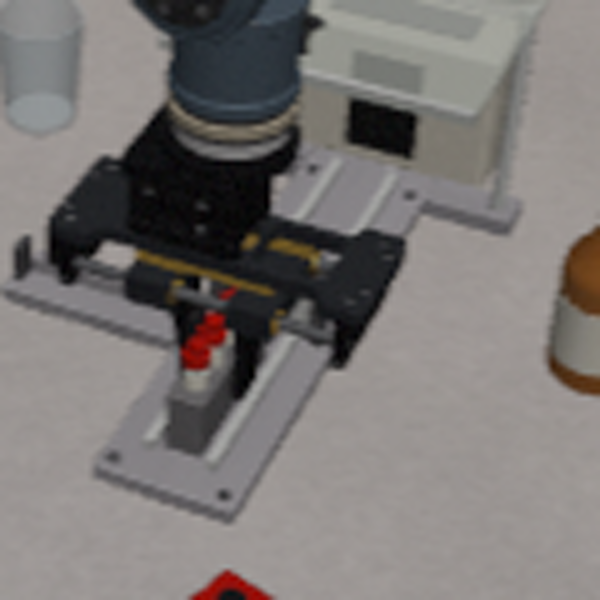

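View pics/d5.png

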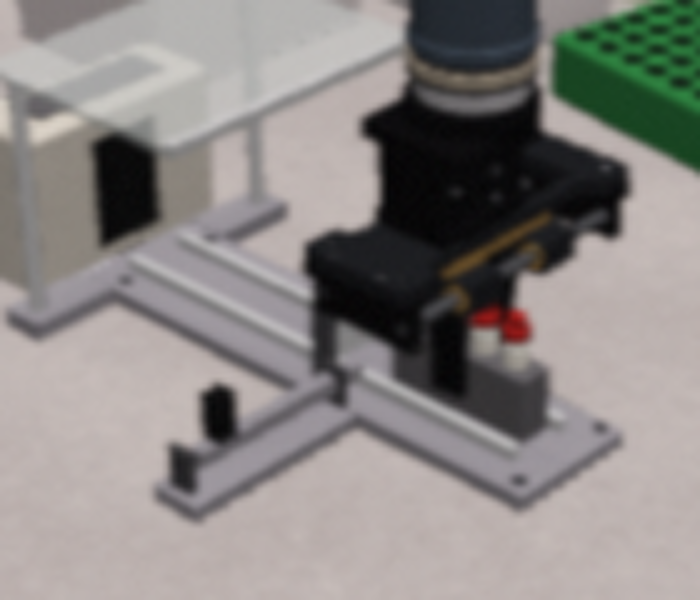

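Emit:
{"fn": "carry_out", "kwargs": {
  "moves": [
    [0.1,0,0.1,0,0,0,0],
    [0.1,0,0.2,0,0,0,0],
    [0.1,0,0.2,0,0,0,0],
    [0.45,0,0.2,0,0,0,0],
    [0.5,0,0.2,0,0,0,0],
    [0.5,0,0.2,0,0,0,0],
    [0.5,0,-1,0,0,0,0],
    [0.5,0,-4,0,0,0,0],
    [0.5,0,-8,0,0,0,0],
    [0.5,0,-10,0,0,0,0],
    [0.5,0,-10,0,0,0,0]
  ]
}}

```text
time: 13.0
position: [0.6194, 0.092, 0.1623]
tool_rot: [0.706, 0.057, -0.05, -0.705]
ft_force: [0.7, 0.4, -0.8]
grip_width: 0.0434
```

Run:
```python
from h import *
import cv2
state()
b=robot.camera("scene")[:,:,::-1][130:250,310:430];b=cv2.resize(b,None,fx=5,fy=5,interpolation=cv2.INTER_CUBIC)
c=robot.camera("side")[:,:,::-1][130:250,210:350];c=cv2.resize(c,None,fx=5,fy=5,interpolation=cv2.INTER_CUBIC)
cv2.imwrite("pics/s6.png",b);cv2.imwrite("pics/d6.png",c)
```

```text
t 13.0 tcp lane [-82.7  -2.4 162.3] grasp lane [-82.7  -2.4 156.3] tip [-82.7  -2.6 137.3] xyaw 0.152 ft [ 0.7  0.4 -0.8] grip 43.4
```

View pics/s6.png

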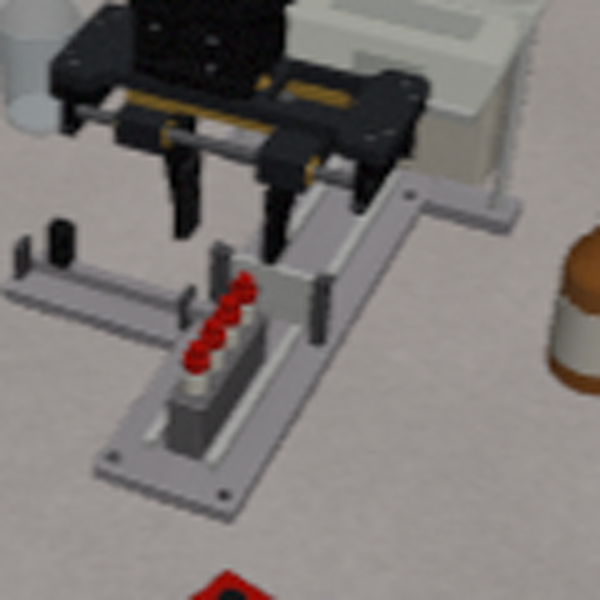

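View pics/d6.png

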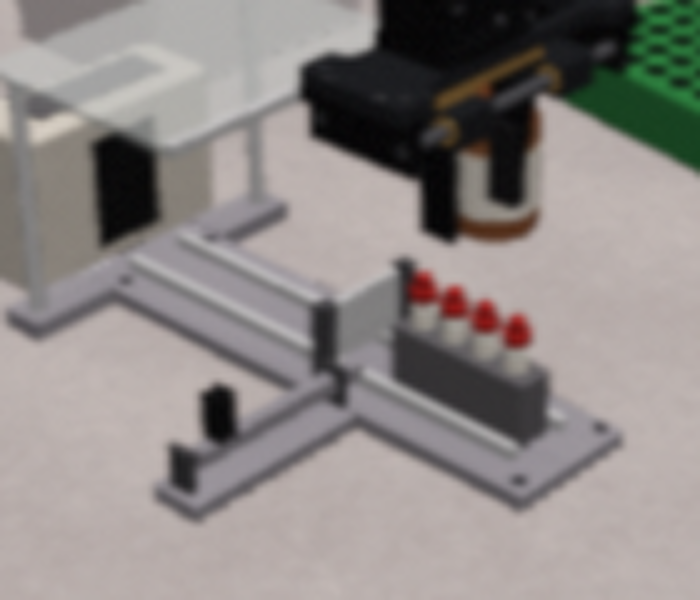

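The carrier stands upright between the rails with the gate still shut in front of it. Next I lean the tool 35° and go behind it with the fingers shut.

Run:
```python
from h import *
Rt=Rtool(LANE[2]-np.pi/2,.61)
go(w(LANE,[[-.185,0.0,.150]])[0],Rt)
```

```text
t 13.1 d cm [  0.02   0.84 -10.27] rv [0.611 0.001 0.002] ft [-0.2  0.3 -1. ] grip 43.3 q [-0.03  0.63  1.52 -0.    0.99 -0.18]
```

Emit:
{"fn": "carry_out", "kwargs": {
  "moves": [
    [0,0,0,-3,0,0,0],
    [0,0,0,-6,0.12,0,0],
    [0,0,0,-9,0.25,0,0],
    [0,0,0.4,-10.3,0.38,0,0],
    [0,0,0.8,-10.3,0.5,0,0],
    [0,0,0.8,-10.3,0.61,0,0],
    [0,0,0.8,-10.3,0.61,0,0],
    [0,0,0.8,-10.3,0.61,0,0],
    [0,0,0.8,-10.3,0.61,0,0]
  ]
}}

```text
time: 14.0
position: [0.6318, -0.0086, 0.1495]
tool_rot: [-0.461, -0.036, 0.068, 0.884]
ft_force: [-0.9, -0.0, -0.3]
grip_width: 0.0003
```

Run:
```python
from h import *
Rt=Rtool(LANE[2]-np.pi/2,.61)
state();go(w(LANE,[[-.182,0.0,.0605]])[0],Rt)
```

```text
t 14.0 tcp lane [-184.1    0.5  149.5] grasp lane [-180.6    0.5  144.5] tip [-169.8    0.5  128.9] xyaw 0.153 ft [-0.9 -0.  -0.3] grip 0.3
t 14.0 d cm [ 0.05  7.42 -4.92] rv [ 0.001  0.001 -0.001] ft [-0.9 -0.  -0.3] grip 0.3 q [-0.41  0.77  1.4   0.52  1.36 -0.78]
```

Emit:
{"fn": "carry_out", "kwargs": {
  "moves": [
    [0,0,3,-2,0,0,0],
    [0,0,5.5,-3.6,0,0,0],
    [0,0,7,-4.6,0,0,0],
    [0,0.05,7.4,-4.9,0,0,0],
    [0,0.05,7.4,-4.9,0,0,0],
    [0,0.05,7.4,-4.9,0,0,0]
  ]
}}

```text
time: 14.6
position: [0.6334, -0.0075, 0.0621]
tool_rot: [-0.461, -0.037, 0.067, 0.884]
ft_force: [-0.2, 0.6, -0.1]
grip_width: 0.0006
```

Run:
```python
from h import *
import cv2
state()
o=robot.get_obs();W=robot.camera_params("wrist")
T=np.eye(4);T[:3,:3]=R.from_quat(o["tool_rot"]).as_matrix();T[:3,3]=o["position"];E=T@W["mount"];np.save("E7.npy",E)
Rt=Rtool(LANE[2]-np.pi/2,.61)
go(w(LANE,[[-.1541,0.0,.0605]])[0],Rt)
v=R.from_quat(o["tool_rot"]).inv().apply([np.cos(LANE[2]),np.sin(LANE[2]),0]);print("lane x in tool",v.round(3))
cv2.imwrite("pics/w7.png",robot.camera("wrist")[:,:,::-1])
c=robot.camera("side")[:,:,::-1][130:250,210:350];c=cv2.resize(c,None,fx=5,fy=5,interpolation=cv2.INTER_CUBIC)
cv2.imwrite("pics/d7.png",c)
```

```text
t 14.6 tcp lane [-183.2   -1.2   62.1] grasp lane [-179.8   -1.2   57.1] tip [-168.9   -1.3   41.5] xyaw 0.152 ft [-0.2  0.6 -0.1] grip 0.6
t 14.6 d cm [-0.12  1.79  2.3 ] rv [0.002 0.002 0.002] ft [-0.2  0.6 -0.1] grip 0.6 q [-0.41  0.89  1.42  0.54  1.23 -0.86]
lane x in tool [0.001 0.572 0.821]
```

View pics/w7.png

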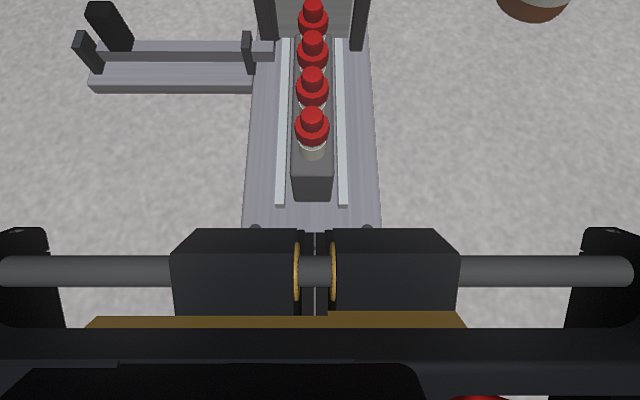

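View pics/d7.png

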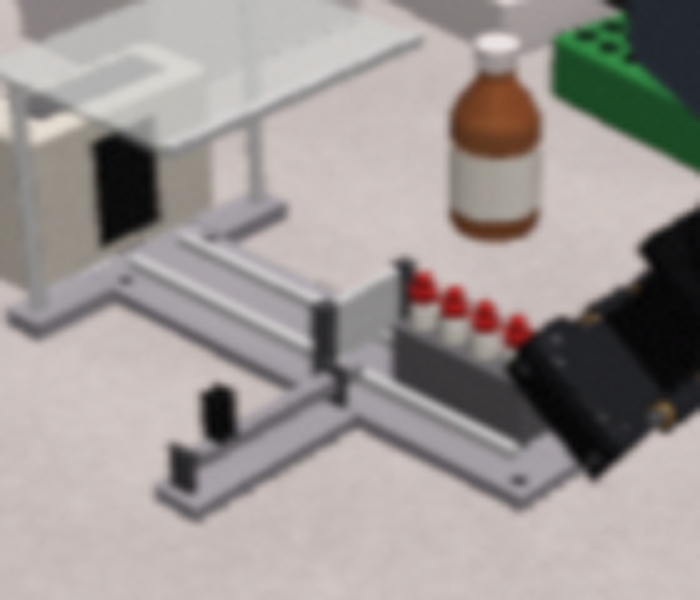

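Emit:
{"fn": "carry_out", "kwargs": {
  "moves": [
    [0,-0.05,0.67,0.74,0,0,0],
    [0,-0.05,1.24,1.56,0,0,0],
    [0,-0.05,1.7,2.2,0,0,0],
    [0,-0.05,2.1,2.8,0,0,0],
    [0,-0.05,2.6,3.5,0,0,0],
    [0,-0.05,3.1,4.2,0,0,0],
    [0,-0.05,3.6,4.95,0,0,0],
    [0,-0.05,4.1,5.65,0,0,0],
    [0,-0.05,4.1,5.65,0,0,0]
  ]
}}

```text
time: 15.6
position: [0.6219, 0.062, 0.0598]
tool_rot: [-0.461, -0.036, 0.067, 0.884]
ft_force: [1.9, -2.7, 1.7]
grip_width: 0.0004
```

Run:
```python
from h import *
import cv2
state()
cv2.imwrite("pics/w8.png",robot.camera("wrist")[:,:,::-1])
c=robot.camera("side")[:,:,::-1][130:250,210:350];c=cv2.resize(c,None,fx=5,fy=5,interpolation=cv2.INTER_CUBIC)
cv2.imwrite("pics/d8.png",c)
```

```text
t 15.6 tcp lane [-112.8   -0.3   59.8] grasp lane [-109.4   -0.4   54.9] tip [-98.5  -0.4  39.3] xyaw 0.152 ft [ 1.9 -2.7  1.7] grip 0.4
```

View pics/w8.png

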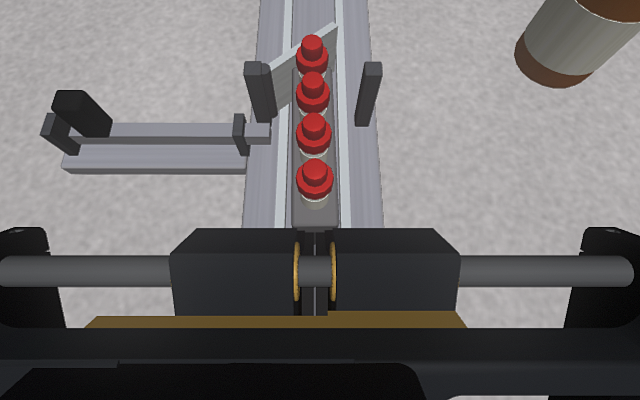

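View pics/d8.png

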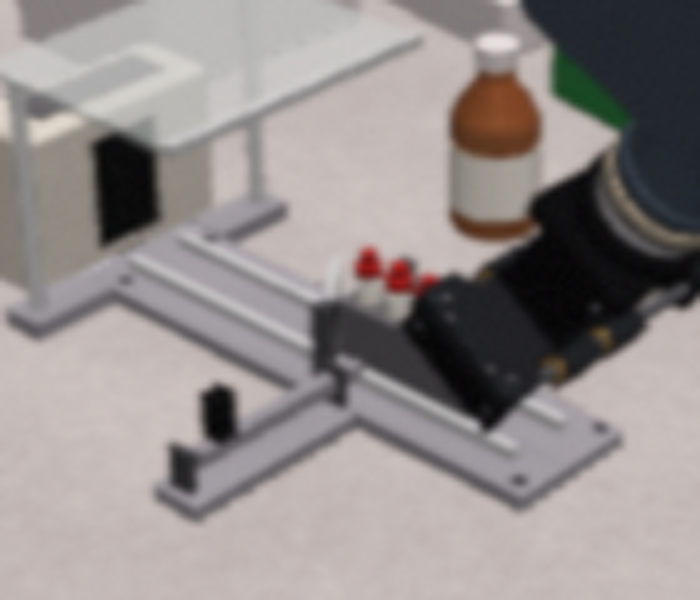

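The gate leaf is swinging ahead in front of the carrier and the push force is about 3 N. I carry on.

Emit:
{"fn": "carry_out", "kwargs": {
  "moves": [
    [0,0,0.5,0.7,0,0,0],
    [0,0,1.0,1.45,0,0,0],
    [0,0,1.55,2.2,0,0,0],
    [0,0,2.1,3.0,0,0,0],
    [0,0,2.65,3.8,0,0,0],
    [0,0,3.2,4.6,0,0,0],
    [0,0,3.75,5.4,0,0,0],
    [0,0,4.3,6.2,0,0,0],
    [0,0,4.9,7.0,0,0,0],
    [0,0,5.4,7.8,0,0,0],
    [0,0,5.4,7.8,0,0,0]
  ]
}}

```text
time: 16.8
position: [0.6058, 0.1573, 0.0599]
tool_rot: [-0.46, -0.035, 0.069, 0.884]
ft_force: [-0.7, 0.6, -1.0]
grip_width: 0.0004
```

Run:
```python
from h import *
import cv2
state()
go(w(LANE,[[.041,0.0,.061]])[0],Rtool(LANE[2]-np.pi/2,.61))
cv2.imwrite("pics/w9.png",robot.camera("wrist")[:,:,::-1])
c=robot.camera("side")[:,:,::-1][130:250,210:350];c=cv2.resize(c,None,fx=5,fy=5,interpolation=cv2.INTER_CUBIC)
cv2.imwrite("pics/d9.png",c)
```

```text
t 16.8 tcp lane [-16.1   1.2  59.9] grasp lane [-12.7   1.2  55. ] tip [-1.8  1.2 39.4] xyaw 0.154 ft [-0.7  0.6 -1. ] grip 0.4
t 16.8 d cm [0.13 3.19 4.74] rv [-0.001  0.001 -0.002] ft [-0.7  0.6 -1. ] grip 0.4 q [-0.18  0.86  1.55  0.67  1.06 -0.77]
```

View pics/w9.png

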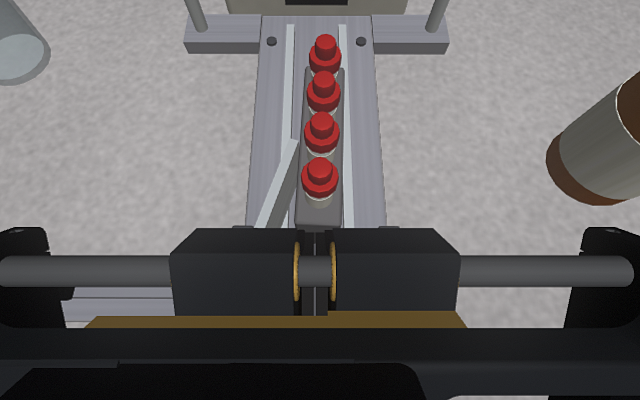

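View pics/d9.png

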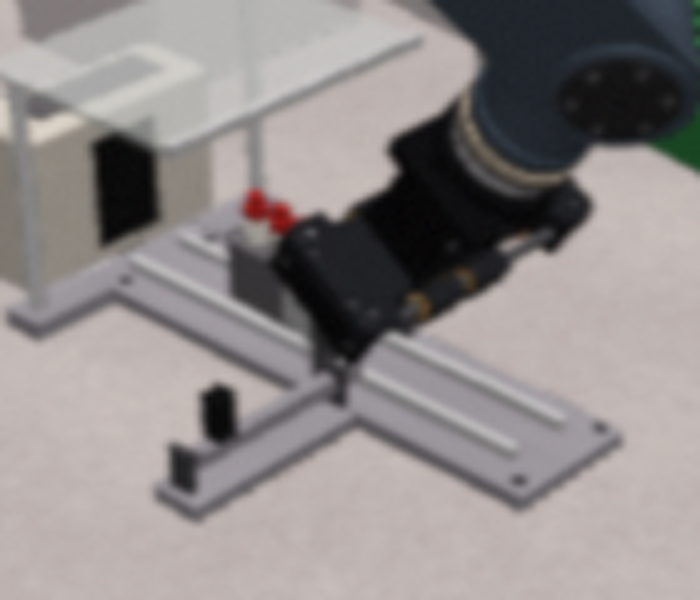

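Emit:
{"fn": "carry_out", "kwargs": {
  "moves": [
    [0,0.05,0.5,0.7,0,0,0],
    [0,0.1,1.0,1.45,0,0,0],
    [0,0.1,1.5,2.2,0,0,0],
    [0,0.1,2.0,2.9,0,0,0],
    [0,0.1,2.4,3.5,0,0,0],
    [0,0.1,2.8,4.1,0,0,0],
    [0,0.1,3.0,4.45,0,0,0],
    [0,0.1,3.15,4.7,0,0,0],
    [0,0.1,3.15,4.7,0,0,0]
  ]
}}

```text
time: 17.8
position: [0.5994, 0.2118, 0.0611]
tool_rot: [-0.461, -0.036, 0.067, 0.884]
ft_force: [1.9, 0.5, -1.0]
grip_width: 0.0001
```

Run:
```python
from h import *
import cv2
state()
o=robot.get_obs();W=robot.camera_params("wrist")
T=np.eye(4);T[:3,:3]=R.from_quat(o["tool_rot"]).as_matrix();T[:3,3]=o["position"];E=T@W["mount"];np.save("E10.npy",E)
cv2.imwrite("pics/w10.png",robot.camera("wrist")[:,:,::-1])
c=robot.camera("side")[:,:,::-1][110:250,190:350];c=cv2.resize(c,None,fx=4,fy=4,interpolation=cv2.INTER_CUBIC)
cv2.imwrite("pics/d10.png",c)
```

```text
t 17.8 tcp lane [38.7 -0.7 61.1] grasp lane [42.2 -0.7 56.2] tip [53.1 -0.8 40.6] xyaw 0.152 ft [ 1.9  0.5 -1. ] grip 0.1
```

View pics/w10.png

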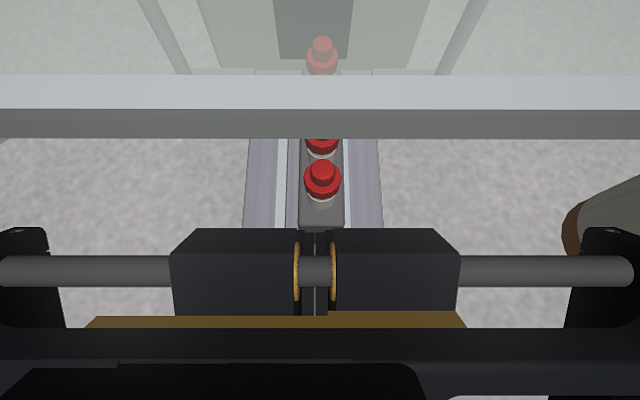

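View pics/d10.png

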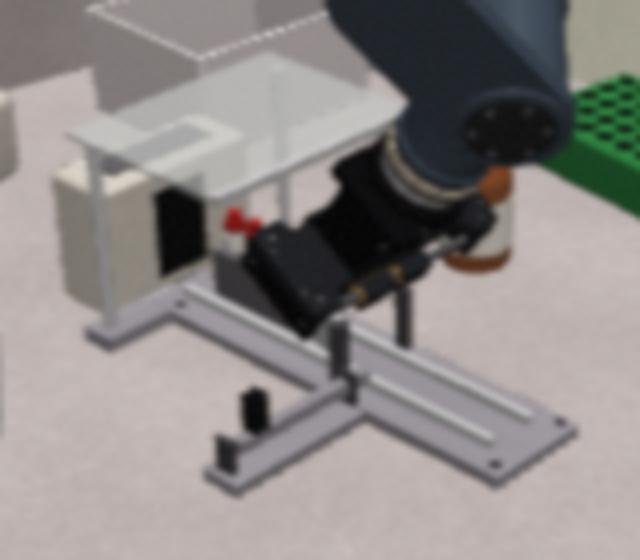

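Run:
```python
from h import *
import cv2
W=robot.camera_params("wrist")
for n,caps in (("E7",[(312,108)]),("E10",[(322,165)])):
    E=np.load(n+".npy")
    for c in caps: print(n,"cap",tolane(atz(W,c,.087,E)).round(1))
E=np.load("E7.npy");print(tolane(atz(W,(312,178),.054,E)).round(1))
E=np.load("E10.npy");[print(r,tolane(atz(W,(322,r),.054,E)).round(1)) for r in (207,215,226)]
im=cv2.imread("pics/w10.png");cv2.imwrite("pics/w10c.png",cv2.resize(im[130:250,260:390],None,fx=5,fy=5,interpolation=cv2.INTER_CUBIC))
```

```text
E7 cap [-113.1   -0.3   87. ]
E10 cap [79.4 -4.3 87. ]
[-133.1   -0.3   54. ]
207 [72.3 -5.  54. ]
215 [68.  -4.9 54. ]
226 [62.2 -4.9 54. ]
```

View pics/w10c.png

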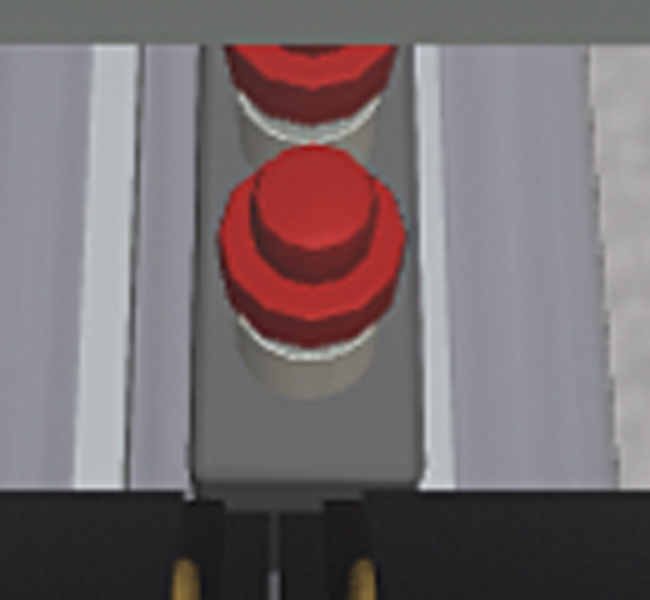

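The carrier's rear top edge is at lane x ≈ 61, so its centre is at ≈ 111 mm. I draw straight back out.

Emit:
{"fn": "carry_out", "kwargs": {
  "moves": [
    [0,0,-0.6,-0.8,0,0,0],
    [0,0,-1.4,-2.0,0,0,0],
    [0,0,-2.3,-3.3,0,0,0],
    [0,0,-3.2,-4.6,0,0,0],
    [0,0,-4.1,-5.9,0,0,0],
    [0,0,-5,-7.2,0,0,0],
    [0,0,-5.9,-8.5,0,0,0],
    [0,0,-6.9,-9.9,0,0,0],
    [0,0,-6.9,-9.9,0,0,0],
    [0,0,-6.9,-9.9,0,0,0]
  ]
}}

```text
time: 18.9
position: [0.6178, 0.0915, 0.0609]
tool_rot: [-0.461, -0.035, 0.067, 0.884]
ft_force: [-0.3, -0.8, -0.4]
grip_width: 0.0006
```

Run:
```python
from h import *
import cv2
state()
cv2.imwrite("pics/w11.png",robot.camera("wrist")[:,:,::-1])
c=robot.camera("side")[:,:,::-1][110:250,190:350];c=cv2.resize(c,None,fx=4,fy=4,interpolation=cv2.INTER_CUBIC)
cv2.imwrite("pics/d11.png",c)
go(w(LANE,[[-.09,0.134,.2]])[0],Rtool(LANE[2]-np.pi/2))
```

```text
t 18.9 tcp lane [-83.   -0.7  60.9] grasp lane [-79.5  -0.7  56. ] tip [-68.6  -0.8  40.4] xyaw 0.151 ft [-0.3 -0.8 -0.4] grip 0.6
t 19.0 d cm [-13.44 -11.86   7.31] rv [-0.61   0.001  0.   ] ft [-0.6 -0.5 -0.4] grip 0.3 q [-0.28  0.87  1.51  0.62  1.12 -0.81]
```

View pics/w11.png

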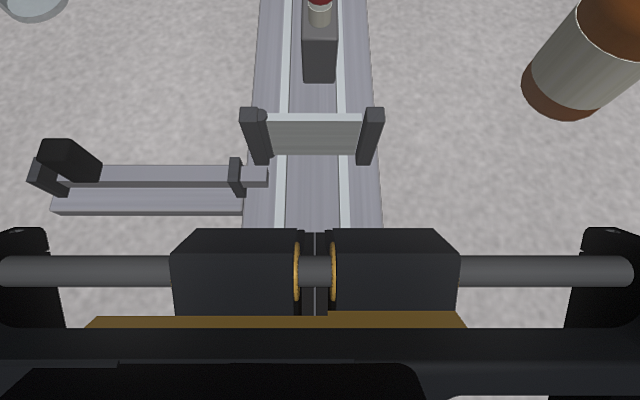

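View pics/d11.png

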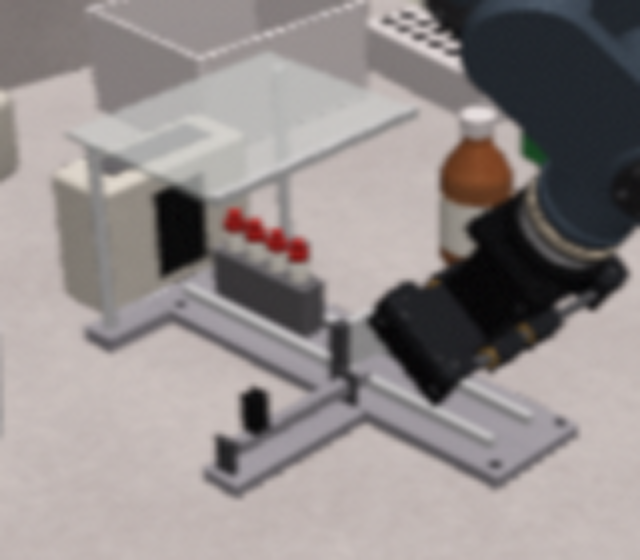

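The gate is shut behind the carrier, which is wholly past. Now I rise, straighten the tool and go over the bolt.

Emit:
{"fn": "carry_out", "kwargs": {
  "moves": [
    [0,0,-4,2.8,0,0,0],
    [0.27,-2,-8,5.6,-0.1,0,0],
    [0.27,-5,-11.8,7.3,-0.22,0,0],
    [0.27,-8,-11.8,7.3,-0.34,0,0],
    [0.27,-11,-11.8,7.3,-0.46,0,0],
    [0.27,-13.4,-11.8,7.3,-0.58,0,0],
    [0.27,-13.4,-11.8,7.3,-0.61,0,0],
    [0.27,-13.4,-11.8,7.3,-0.61,0,0],
    [0.27,-13.4,-11.8,7.3,-0.61,0,0]
  ],
  "force": 25
}}

```text
time: 19.9
position: [0.4866, 0.0647, 0.1995]
tool_rot: [-0.705, -0.055, 0.054, 0.705]
ft_force: [0.7, -0.5, 0.4]
grip_width: 0.0235
```

Run:
```python
from h import *
state()
go(w(LANE,[[-.0210,0.1347,.0685]])[0],Rtool(LANE[2]-np.pi/2))
```

```text
t 19.9 tcp lane [-89.6 132.9 199.5] grasp lane [-89.6 132.9 193.5] tip [-89.6 132.9 174.5] xyaw 0.153 ft [ 0.7 -0.5  0.4] grip 23.5
t 19.9 d cm [-0.19 13.1   6.86] rv [-0.     0.002  0.002] ft [ 0.7 -0.5  0.4] grip 23.5 q [-0.1   0.42  1.82  0.    0.91 -0.25]
```

Emit:
{"fn": "carry_out", "kwargs": {
  "moves": [
    [0.3,-0.15,0,3.5,0,0,0],
    [0.3,-0.15,3,6.8,0,0,0],
    [0.3,-0.15,7,6.85,0,0,0],
    [0.3,-0.15,9.5,6.85,0,0,0],
    [0.3,-0.15,9.5,6.85,0,0,0],
    [0.3,-0.15,9.5,6.85,0,0,0],
    [0.3,-0.15,9.5,6.85,0,0,0]
  ]
}}

```text
time: 20.6
position: [0.4761, 0.1311, 0.1053]
tool_rot: [0.705, 0.055, -0.052, -0.705]
ft_force: [0.6, 0.2, 0.5]
grip_width: 0.026
```

Run:
```python
from h import *
import cv2
go(w(LANE,[[-.0210,0.1347,.0685]])[0],Rtool(LANE[2]-np.pi/2));state()
c=robot.camera("side")[:,:,::-1][110:250,190:350];c=cv2.resize(c,None,fx=4,fy=4,interpolation=cv2.INTER_CUBIC)
cv2.imwrite("pics/d12.png",c)
```

```text
t 20.6 d cm [-0.15  3.68  0.14] rv [ 0.001 -0.001  0.004] ft [0.6 0.2 0.5] grip 26.0 q [ 0.04  0.59  1.88 -0.    0.67 -0.11]
t 20.6 tcp lane [-22.4 133.3 105.3] grasp lane [-22.4 133.3  99.3] tip [-22.4 133.2  80.3] xyaw 0.151 ft [0.6 0.2 0.5] grip 26.0
```

View pics/d12.png

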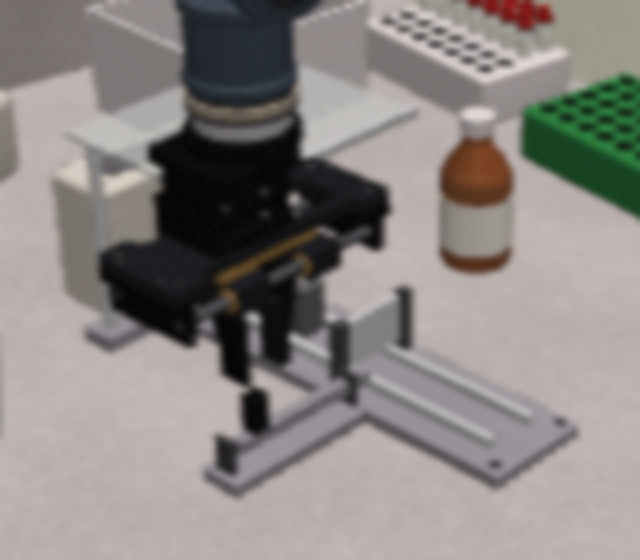

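Emit:
{"fn": "carry_out", "kwargs": {
  "moves": [
    [0.3,-0.12,0,0.1,0,0,0],
    [0.3,-0.12,0.5,0.1,0,0,0],
    [0.3,-0.12,1.5,0.1,0,0,0],
    [0.3,-0.12,2.5,0.1,0,0,0],
    [0.3,-0.12,3.4,0.1,0,0,0],
    [0.3,-0.12,3.65,0.1,0,0,0],
    [0.3,-0.12,3.65,0.1,0,0,0],
    [0.1,-0.12,3.65,0.1,0,0,0],
    [0.1,-0.12,3.65,0.1,0,0,0],
    [0.1,-0.12,3.65,0.1,0,0,0],
    [0.1,-0.12,3.65,0.1,0,0,0]
  ]
}}

```text
time: 21.75
position: [0.4745, 0.1324, 0.068]
tool_rot: [0.705, 0.055, -0.052, -0.705]
ft_force: [3.0, 0.7, -3.0]
grip_width: 0.0155
```

Run:
```python
from h import *
state()
```

```text
t 21.75 tcp lane [-20.9 134.8  68. ] grasp lane [-20.9 134.7  62. ] tip [-20.9 134.7  43. ] xyaw 0.152 ft [ 3.   0.7 -3. ] grip 15.5
```

Gripped at 15.5 mm. I push it home 48 mm and a little beyond, to feel the stop.

Emit:
{"fn": "carry_out", "kwargs": {
  "moves": [
    [0.1,0.5,0,0,0,0,0],
    [0.1,1.2,0,0,0,0,0],
    [0.1,2,0,0,0,0,0],
    [0.1,2.8,0,0,0,0,0],
    [0.1,3.6,0,0,0,0,0],
    [0.1,4.2,0,0,0,0,0],
    [0.1,4.6,0,0,0,0,0],
    [0.1,4.9,0,0,0,0,0],
    [0.1,5.05,0,0,0,0,0],
    [0.1,5.2,0,0,0,0,0],
    [0.1,5.2,0,0,0,0,0]
  ]
}}

```text
time: 22.85
position: [0.5222, 0.1396, 0.068]
tool_rot: [0.705, 0.052, -0.056, -0.705]
ft_force: [-7.1, -3.7, 10.4]
grip_width: 0.016
```

Run:
```python
from h import *
state()
```

```text
t 22.85 tcp lane [-20.9  86.5  68. ] grasp lane [-20.9  86.5  62. ] tip [-20.9  86.6  43. ] xyaw 0.153 ft [-7.1 -3.7 10.4] grip 16.0
```

Emit:
{"fn": "carry_out", "kwargs": {
  "moves": [
    [0.1,-0.25,0,0,0,0,0],
    [0.32,-0.25,0,0,0,0,0],
    [0.35,-0.25,0,0,0,0,0],
    [0.35,-0.25,0,0,0,0,0],
    [0.35,-0.25,-1.5,0,0,0,0],
    [0.35,-0.25,-5,0,0,0,0],
    [0.35,-0.25,-10,0,0,0,0],
    [0.35,-0.25,-14,0,0,0,0],
    [0.35,-0.25,-18,0,0,0,0],
    [0.35,-0.25,-18,-8,0,0,0],
    [0.35,-0.25,-18,-10,0,0,0],
    [0.35,-0.25,-18,-10,0,0,0]
  ]
}}

```text
time: 24.05
position: [0.5393, 0.036, 0.2485]
tool_rot: [0.706, 0.053, -0.05, -0.704]
ft_force: [0.1, 0.1, 0.7]
grip_width: 0.03
```

Run:
```python
from h import *
import cv2
state()
o=robot.get_obs();W=robot.camera_params("wrist")
T=np.eye(4);T[:3,:3]=R.from_quat(o["tool_rot"]).as_matrix();T[:3,3]=o["position"];E=T@W["mount"]
cv2.imwrite("pics/w13.png",robot.camera("wrist")[:,:,::-1])
cv2.imwrite("pics/s13.png",robot.camera("scene")[:,:,::-1])
c=robot.camera("side")[:,:,::-1][110:250,190:350];c=cv2.resize(c,None,fx=4,fy=4,interpolation=cv2.INTER_CUBIC)
cv2.imwrite("pics/d13.png",c)
print(proj(w(LANE,np.array([(-20,86,62),(0,34,64),(0,-34,64),(62,-4,54)])/1000),W,E).round(1).tolist())
```

```text
t 24.05 tcp lane [-126.    85.2  248.5] grasp lane [-126.    85.2  242.5] tip [-126.1   85.1  223.5] xyaw 0.147 ft [0.1 0.1 0.7] grip 30.0
[[311.6, 73.0], [369.3, 48.7], [444.9, 48.3], [413.2, -25.6]]
```

View pics/w13.png

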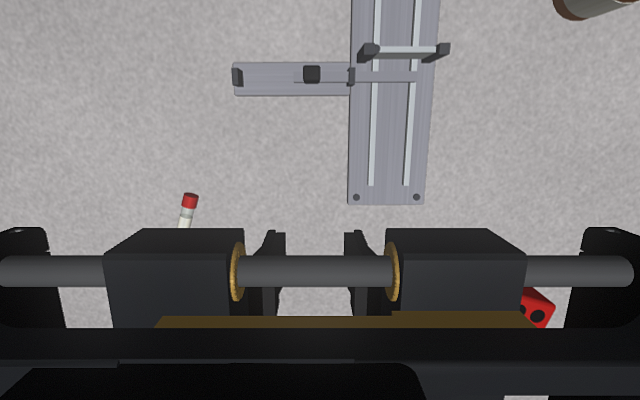

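View pics/d13.png

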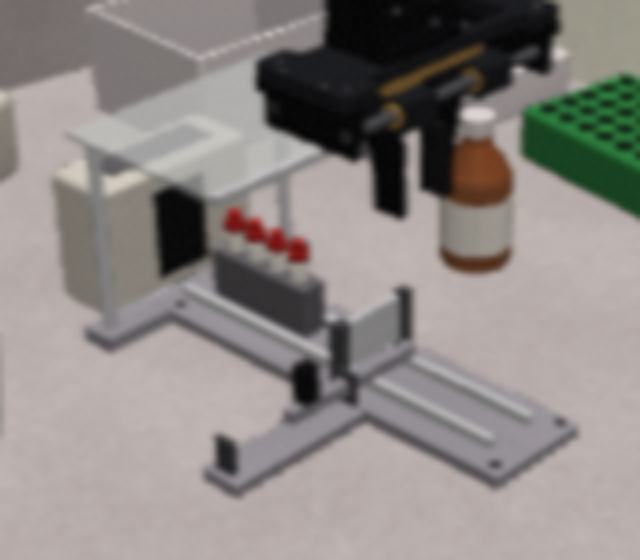

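View pics/s13.png

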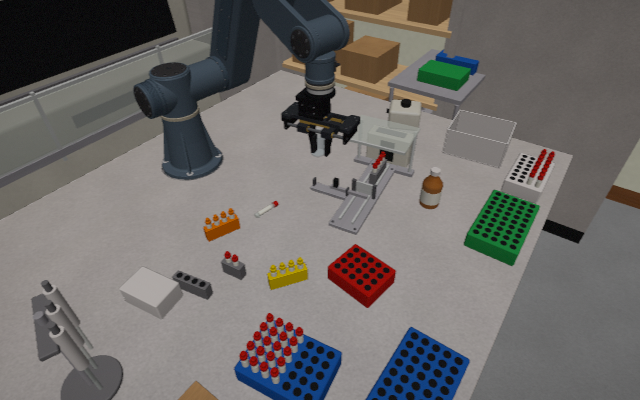

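Everything checks out. The knob sits at (311,73) against a predicted (311.6,73), so the bolt is home. The gate is shut, the carrier is past it, and the other things are where they were.

Run:
```python
from rig import robot
print(robot.hand_in())
```

```text
the job is handed in; nothing more can be done
None
```

The carrier with the four red-capped tubes is loaded and the job is handed in, at about 24 s of the 69 s allowed. I drew the bolt, stood the carrier between the rails at lane x about -82 mm and let go. I then pushed it through the gate with the tool leaning 35°, backed straight out, and slid the bolt home.

**Last checks:**
- **Carrier:** its centre is at lane x about 111 mm, wholly past the gate.
- **Gate:** the leaf is shut behind it.
- **Bolt:** I felt the stop at both ends. The knob travelled 48 mm each way and now sits within 1 px of its home position in the wrist view.
- **Surroundings:** the bystanders and look-alikes stand where they were, and the robot is clear of everything. I saw no bump on the shield, and force readings between moves stayed under about 14 N.

No check failed. Two small deviations: the carrier rests about 4–5 mm off the centre line, towards the far rail. Measured positions also differed from my fitted lane pose by 1–2 mm.

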